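# Put the washed crumpet kit away

## Robot

A 6-joint arm with a two-finger parallel gripper is mounted at the origin on the work surface. World frame = base frame: x ahead of the robot, y to its left, z up, the work surface at z = 0. Lengths are in mm, angles in rad, forces in N, time in s.
With the tool pointing down it reaches from about 350 to 850 mm from the base axis. Payload 8.1 kg.
Tool frame: the origin (TCP) lies midway between the tips of the shut fingers; the grasp point (between the pads) lies 19 mm behind it; y points along the fingers, z is the direction in which the jaws open and shut, and the axes are right-handed (so a half turn about y gives the same grasp; the last joint's range is limited). The gripper opens to 85 mm and grips with 20 to 120 N. Pads are 22 mm wide; open, the fingers measure 114 mm over their backs; the gripper's body (76 mm by 85 mm) begins 54 mm behind the grasp point. The pads swing forward as they close: fully open they stand 13 mm farther back than shut.
Start: joints at [1.049, 0.13, 1.488, -0, 1.523, -0.085], TCP at [253.805, 543.68, 231.292] pointing down, gripper open.
Joint ranges: [-2.96, 2.96], [-0.89, 2.26], [0.02, 2.5], [-1.34, 4.48], [0, 2.73], [-2.66, 2.66]. Speed limits (rad/s): [2.39, 2.39, 2.79, 3.14, 3.14, 3.14].

## Interface

Orientations are given as [roll, pitch, yaw] about the fixed x, y, z axes, in that order (R = Rz(yaw) Ry(pitch) Rx(roll)).
In Python, from rig import arm gives the robot as it stands.
- The arm moves only by the tool drive_tool, never from a script. Its argument "moves" is text: rows parted by semicolons, each of 4 numbers parted by spaces: the shift along the tool's x, y, z in m, then the turn about the tool's y in rad. A call has exactly 5 rows; each row is the pose to reach, as a shift and turn from the pose commanded when the call began, along the tool's axes at that moment; what a row does not reach only later rows make up. A row lasts 1/8 s, in which the tool goes at most 62.5 mm and 10.7 degrees, less where a joint would pass 70% of its speed; a pose out of reach is approached as far as the arm can. A call with a gripper value outside its range is refused whole. "grip" is the finger opening in m, from 0 to 0.0854, set as the call begins (left out, the last holds). The fingers move at their own pace and stop on an object; "newtons" is the grip in N (left out, the last holds). Time passes only in rows, so rows that repeat a pose let the fingers close, or fill a call up. It gives the time, the measured TCP pose, the force and the opening at its end, in the units of the state.
- arm.read_state(): the state, without advancing time (a new reading comes with each control period).
- arm.read_camera(name): name is "scene" or "side" or "wrist"; returns a dict with "pixels" (420x560x3 uint8, blue, green, red), "camera_matrix" (3x3 intrinsics, pixels), "D" ([k1, k2, p1, p2, k3] as OpenCV has them; the pictures are not rectified), "R" (3x3) and "t" (3): a world point X has camera coordinates R X + t; the wrist camera has in their place "T_tool_cam" (4x4, takes a point from camera to tool coordinates, whose origin is the TCP and whose axes are the tool frame's). Camera axes: x right, y down, z forward; pixel columns grow to the right and rows downward; lengths in mm; the calibration is good to about 2 mm. A picture is of the moment at which its call begins: read the wrist's pose just before it. There is no depth.
- arm.finish_job(): hands the job in, once; it reports no verdict.
The state is a dict: "time": time; "joint_pos": joint angles; "qvel": joint speeds; "effort": joint torques, N m; "tcp_pos": TCP position; "orientation": TCP orientation; "ft_force": force on the tool from outside, world axes, zero at the start; "moment": the same for the moment, N m; "finger_gap": finger opening in mm.
Only numpy, scipy, OpenCV 4.12 (cv2) and the standard library are available. Lean on these libraries where they do the work, as an engineer would, in place of code of your own. Each camera call takes 0.05 s, during which the arm holds its last target. There are 200 camera calls.

## Task

Put the washed crumpet kit away: hang every crumpet ring on the drying stand, threaded well down its slanted peg and one ring to a peg, push the spatula's handle fully home in the spring clip so that the jaws close over it, and drop every measuring scoop into the basket. Leave the other things on the counter where they stand.

Things in the scene. Friction and masses are not known exactly. Their poses are not given: they have to be found in the camera images.
- stand: fixed dark steel drying stand, 374 mm wide; origin on the counter under its rail's middle; x points to the back, y along the rail, z up. Rail: 14 mm square bar along y, centred at x = 0, z = 190 mm, on 14 mm posts at y = +-180 mm; feet from x = -60 to 100 mm, 8 mm high; nothing above the rail but three pegs at y = -120, 0, 120 mm that rise to the front
- peg0_seat (a point): on the axis of peg 0 (stand y = -120 mm), 30 mm up from the rail's middle line; the tip is 60 mm farther up. Straight round steel peg, 10 mm thick, 90 mm long, rising to the front 50 degrees above the level: direction (-0.643, 0, 0.766) in the stand's frame
- peg1_seat (a point): on the axis of peg 1 (stand y = 0 mm), 30 mm up from the rail's middle line; the tip is 60 mm farther up. Straight round steel peg, 10 mm thick, 90 mm long, rising to the front 50 degrees above the level: direction (-0.643, 0, 0.766) in the stand's frame
- peg2_seat (a point): on the axis of peg 2 (stand y = 120 mm), 30 mm up from the rail's middle line; the tip is 60 mm farther up. Straight round steel peg, 10 mm thick, 90 mm long, rising to the front 50 degrees above the level: direction (-0.643, 0, 0.766) in the stand's frame
- ring1: loose dark steel crumpet ring (may be absent), 84 mm outside, 76 mm inside, open through, 22 mm high, 90 g. Origin mid-underside, z up its axis, +x towards the wooden grip beside its rim: grip centred at x = 52 mm, 16 mm along x, 14 mm along y, z = 22 to 72 mm, joined by a strap at x = 42 to 48 mm. Lies flat at first, grip up
- ring2: loose dark steel crumpet ring (may be absent), 84 mm outside, 76 mm inside, open through, 22 mm high, 90 g. Origin mid-underside, z up its axis, +x towards the wooden grip beside its rim: grip centred at x = 52 mm, 16 mm along x, 14 mm along y, z = 22 to 72 mm, joined by a strap at x = 42 to 48 mm. Lies flat at first, grip up
- ring3: loose dark steel crumpet ring (may be absent), 84 mm outside, 76 mm inside, open through, 22 mm high, 90 g. Origin mid-underside, z up its axis, +x towards the wooden grip beside its rim: grip centred at x = 52 mm, 16 mm along x, 14 mm along y, z = 22 to 72 mm, joined by a strap at x = 42 to 48 mm. Lies flat at first, grip up
- scoop1: loose white plastic measuring scoop (may be absent), 101 mm long, 60 g. Origin on its underside at mid-length, z up; round cup 46 mm across, 35 mm high, centred at x = -28 mm; flat handle x = -8 to 50 mm, 14 mm wide (y), z = 26 to 34 mm. Stands upright on its cup at first
- scoop2: loose white plastic measuring scoop (may be absent), 101 mm long, 60 g. Origin on its underside at mid-length, z up; round cup 46 mm across, 35 mm high, centred at x = -28 mm; flat handle x = -8 to 50 mm, 14 mm wide (y), z = 26 to 34 mm. Stands upright on its cup at first
- scoop3: loose white plastic measuring scoop (may be absent), 101 mm long, 60 g. Origin on its underside at mid-length, z up; round cup 46 mm across, 35 mm high, centred at x = -28 mm; flat handle x = -8 to 50 mm, 14 mm wide (y), z = 26 to 34 mm. Stands upright on its cup at first
- spatula: loose kitchen turner, 250 mm long, about 130 g, lying flat at first. Origin mid-underside of the wooden handle, +x towards the blade, z up. Handle flat-sided: x = -65 to 65 mm, 20 mm wide (y), z = 0 to 26 mm; black blade x = 105 to 185 mm, 70 mm wide, 3 mm thick, z = 1 to 4 mm. Balances near x = 20 mm
- clip: fixed grey holder: foot 120 x 130 x 10 mm, pedestal 50 (x) x 75 mm, top at z = 50 mm. Origin under its middle, z up. Slot along its x, open at both ends and above, between two black spring jaws (x = -12 to 12 mm): shut, faces 19 mm apart, lips at z = 80 mm 10 mm apart, lead-in above widening to 33 mm at z = 104 mm. Grip the handle 30 mm or more from its middle in x to clear the jaws
- clip_seat (a point): middle of the pedestal's top, z = 50 mm, between the jaws; the handle's underside rests here when home. Hold the handle level along the clip's x (either way round) and push straight down: some 5 to 20 N spreads the jaws, then the lips spring shut over the handle's top
- jaw_left (a joint): sideways slide of the clip's +y jaw in m: 0 shut, 0.012 fully open; spring 800 N/m, preload 3.2 N; about 0.0005 with a handle home
- jaw_right (a joint): sideways slide of the clip's -y jaw in m: 0 shut, 0.012 fully open; spring 800 N/m, preload 3.2 N; about 0.0005 with a handle home
- basket: fixed grey open basket, 180 mm (x) x 150 mm (y) outside, 60 mm high, walls 4 mm; origin under its middle, z up
- mug: white mug, 76 mm across, 85 mm high, bystander; origin under its middle
- jar: amber jar, 52 mm across, 90 mm high, bystander; origin under its middle
- oil: oil bottle, 68 mm across, 210 mm high, bystander; origin under its middle
- pepper: white pepper tin, 44 mm across, 75 mm high, bystander; origin under its middle

How it is judged (in metres and radians):
At the end, for the whole second after the job is handed in: Rings: origin within 60 mm of a peg's seat point, 100 to 205 mm high, over 75 mm apart. Scoops: origin inside the basket, under 65 mm high. Spatula: handle underside within 6 mm of the clip's seat, seat within 55 mm of its middle, 0.12 rad along the slot, jaws under 3 mm open. All at rest ((distance between ring1 and peg0_seat below 0.06 m or distance between ring1 and peg1_seat below 0.06 m or distance between ring1 and peg2_seat below 0.06 m) and height (world z) of ring1 between 0.1 and 0.205 m and linear speed of each of ring1, ring2, ring3, scoop1, scoop2, scoop3, spatula below 0.03 m/s and (distance between ring2 and peg0_seat below 0.06 m or distance between ring2 and peg1_seat below 0.06 m or distance between ring2 and peg2_seat below 0.06 m) and height (world z) of ring2 between 0.1 and 0.205 m and (distance between ring3 and peg0_seat below 0.06 m or distance between ring3 and peg1_seat below 0.06 m or distance between ring3 and peg2_seat below 0.06 m) and height (world z) of ring3 between 0.1 and 0.205 m and distance between ring1 and ring2 above 0.075 m and distance between each of ring1, ring2 and ring3 above 0.075 m and x of scoop1 in the frame of basket between -0.085 and 0.085 m and y of scoop1 in the frame of basket between -0.07 and 0.07 m and height (world z) of each of scoop1, scoop2, scoop3 below 0.065 m and x of scoop2 in the frame of basket between -0.085 and 0.085 m and y of scoop2 in the frame of basket between -0.07 and 0.07 m and x of scoop3 in the frame of basket between -0.085 and 0.085 m and y of scoop3 in the frame of basket between -0.07 and 0.07 m and x of clip_seat in the frame of spatula between -0.055 and 0.055 m and y of clip_seat in the frame of spatula between -0.006 and 0.006 m and z of clip_seat in the frame of spatula between -0.006 and 0.006 m and angle between the x axis of spatula and the x axis of clip, either way round below 0.12 rad and value of joint each of jaw_left, jaw_right below 0.003 m); the robot touches nothing.
It fails at once if one of the other things on the counter (mug, jar, oil bottle, pepper tin) is moved by more than 40 mm (distance of any of mug, jar, oil, pepper from where it was at the start of the episode above 0.04 m).
Of ring1, ring2, ring3, scoop1, scoop2, scoop3 only 5 to 6 are there at a start; the rules pass over those that are not, and their reading is None.
At some moment in a run one of ring1, ring2, ring3, scoop1, scoop2, scoop3, spatula may be knocked a few centimetres aside while the robot is not near it.
It also fails if it takes over 210 s, if anything falls off the work surface, if the arm or the gripper's body presses on something with over 40 N, if the wrist force passes 120 N, or if a joint passes its speed limit or range.

## Working session

There is one attempt and no reset: what is moved stays moved. The work goes in short steps, Python scripts to look and compute and a tool call to move; the robot and the scene stay as the last step left them, time stands still between calls to the robot, and variables do not carry over. Pictures are saved under pics/ and viewed, about 12 in all and at most 16, crops included, and the job is handed in when it is done.

Besides the shell and the picture viewer there is one more tool, called after "Request:" as name(argument=value, ...), one argument or row to a line, values as JSON. drive_tool: Moves the arm, as the interface text tells. Its arguments: {"type":"object","properties":{"moves":{"type":"string"},"grip":{"type":"number"},"newtons":{"type":"number"}},"required":["moves"]}

```bash
ls; mkdir -p pics
python3 - <<'E'
from rig import arm
import cv2,numpy as np
s=arm.read_state();print(s)
a=arm.read_camera("scene");b=arm.read_camera("side")
for n,c in(("scene",a),("side",b)):
    cv2.imwrite(f"pics/{n}0.png",c["pixels"]);print(n,c["camera_matrix"],c["D"],c["R"],c["t"],-np.array(c["R"]).T@np.array(c["t"]).ravel())
w=arm.read_camera("wrist");print(w["camera_matrix"],w["D"],w["T_tool_cam"])
E
```

```text
pics
{'time': 0.0, 'joint_pos': array([ 1.04861938e+00,  1.31189188e-01,  1.48929776e+00, -2.00866092e-05,
        1.52299835e+00, -8.54167098e-02]), 'qvel': array([ 0.0004848 , -0.00089439,  0.00061708, -0.00028009, -0.00060531,
        0.00117267]), 'effort': array([-4.05731262e-04, -5.69374466e+01, -5.00566077e+01, -1.45294480e-04,
        1.45389672e-02, -3.09011091e-05]), 'tcp_pos': array([253.51875169, 543.19098877, 230.21755135]), 'orientation': array([-1.57268378e+00,  1.41477564e-04, -4.36759393e-01]), 'ft_force': array([ 0.82581797,  0.13983786, -0.34974557]), 'moment': array([-0.00194935,  0.02708737,  0.00414116]), 'finger_gap': 85.45612663308663}
scene [[427.57458221   0.         278.53204545]
 [  0.         427.57458221 206.8631775 ]
 [  0.           0.           1.        ]] [0.00321159 0.         0.         0.         0.        ] [[-0.24645753  0.96907679 -0.01220106]
 [ 0.60650789  0.14440443 -0.78185391]
 [-0.75591459 -0.20009382 -0.62334227]] [  86.83337469 -229.43333801 1599.58582523] [1369.70413501  269.05022793  818.76557158]
side [[419.15370176   0.         281.30089651]
 [  0.         419.15370176 202.45171906]
 [  0.           0.           1.        ]] [-0.08700267  0.          0.          0.          0.        ] [[ 0.97744224 -0.21079617 -0.01310144]
 [-0.13434087 -0.5726631  -0.80870854]
 [ 0.16296995  0.79222595 -0.58806364]] [-539.85495074  254.55370058 1181.69639175] [ 369.29299019 -904.19638957  893.69955415]
[[338.2198104    0.         284.69750883]
 [  0.         338.2198104  206.79644835]
 [  0.           0.           1.        ]] [0.01943756 0.         0.         0.         0.        ] [[-4.37551468e-04  9.51999612e-01  3.06098916e-01 -7.80323365e+01]
 [ 1.76500768e-03 -3.06097734e-01  9.51998457e-01 -1.43533689e+02]
 [ 9.99998347e-01  9.56815259e-04 -1.54635311e-03  8.29975244e-01]
 [ 0.00000000e+00  0.00000000e+00  0.00000000e+00  1.00000000e+00]]
```

View pics/scene0.png

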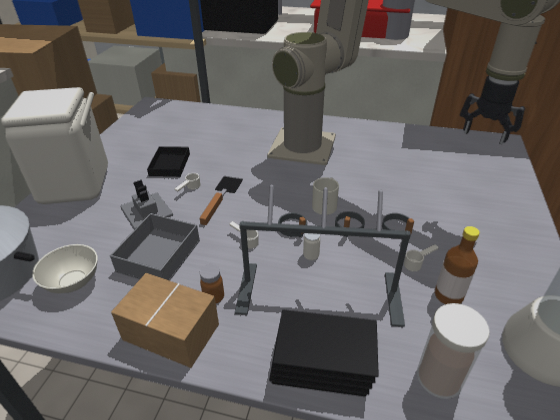

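View pics/side0.png

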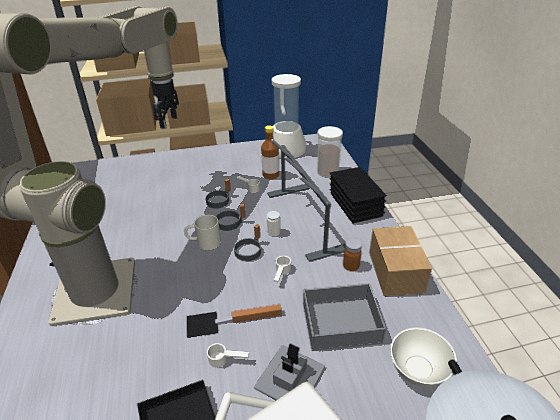

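The scene picture shows three rings (about (292,222), (350,222) and (397,222)), three scoops (cups at (194,181), (250,240) and (415,261)), and the spatula (handle (211,208), blade (229,184)). It also shows the clip (146,207), basket (157,247) and stand rail (243..408, 226..236). The side picture shows the same things.

```bash
cat > h.py <<'E'
from rig import arm
import cv2,numpy as np
from scipy.spatial.transform import Rotation as Rn
def cam(name):
    s=arm.read_state(); c=arm.read_camera(name)
    K=np.array(c["camera_matrix"]);D=np.array(c["D"])
    if name=="wrist":
        Rt=Rn.from_euler("xyz",s["orientation"]).as_matrix();T=np.array(c["T_tool_cam"])
        Rwc=Rt@T[:3,:3];o=Rt@T[:3,3]+s["tcp_pos"]
    else:
        Rwc=np.array(c["R"]).T;o=-Rwc@np.array(c["t"]).ravel()
    return dict(im=c["pixels"],K=K,D=D,R=Rwc,o=o,s=s)
def ray(c,uv):
    p=cv2.undistortPoints(np.array(uv,float).reshape(-1,1,2),c["K"],c["D"]).reshape(-1,2)
    return np.c_[p,np.ones(len(p))]@c["R"].T
def plane(c,uv,z):
    d=ray(c,uv);return c["o"]+d*((z-c["o"][2])/d[:,2])[:,None]
def proj(c,X):
    rv=cv2.Rodrigues(c["R"].T)[0];return cv2.projectPoints(np.array(X,float).reshape(-1,1,3),rv,-c["R"].T@c["o"],c["K"],c["D"])[0].reshape(-1,2)
def tri(c1,u1,c2,u2):
    d1=ray(c1,u1)[0];d2=ray(c2,u2)[0]
    st=np.linalg.lstsq(np.c_[d1,-d2],c2["o"]-c1["o"],rcond=None)[0]
    a=c1["o"]+d1*st[0];b=c2["o"]+d2*st[1];return (a+b)/2,np.linalg.norm(a-b)
E
python3 - <<'E'
from h import *
np.set_printoptions(precision=1,suppress=True)
a=cam("scene");b=cam("side")
A=dict(ringL=(292,222),ringM=(350,222),ringR=(397,222));
for n,u in A.items(): print(n,plane(a,[u],15))
for n,u in dict(L=(247,249),M=(229,219),R=(218,199)).items(): print("side ring",n,plane(b,[u],15))
for n,u in dict(s1=(194,181),s2=(250,240),s3=(415,261)).items(): print(n,plane(a,[u],25))
for n,u in dict(s1=(217,355),s2=(284,262),s3=(253,185)).items(): print("side",n,plane(b,[u],25))
for n,u,v in [("railendL",(243,226),(328,207)),("railendR",(408,236),(283,152)),("peg0?",(271,187),(0,0)),("mugc",(325,197),(207,232)),("clipfoot",(146,210),(290,375)),("basket",(157,240),(343,315)),("handle",(211,208),(257,314))]:
    if v[0]: print(n,tri(a,u,b,v))
for n,u in dict(blade=(229,184),handle=(211,208)).items(): print(n,plane(a,[u],10))
E
python3 - <<'E'
import cv2
a=cv2.imread("pics/scene0.png");b=cv2.imread("pics/side0.png")
import numpy as np
x=cv2.resize(a[165:325,230:450],(800,582),interpolation=cv2.INTER_CUBIC);cv2.imwrite("pics/z1.png",x)
E
```

```text
ringL [[453.9  66.1  15. ]]
ringM [[415.1 228.4  15. ]]
ringR [[383.8 359.3  15. ]]
side ring L [[457.4  63.9  15. ]]
side ring M [[419.8 226.7  15. ]]
side ring R [[393.8 352.8  15. ]]
s1 [[ 340.4 -285.    25. ]]
s2 [[565.1 -25.6  25. ]]
s3 [[541.4 408.3  25. ]]
side s1 [[ 331.3 -301.5   25. ]]
side s2 [[554.8 -27.9  25. ]]
side s3 [[530.2 399.   25. ]]
railendL (array([688.9,   3.3, 184.1]), np.float64(5.34841806712233))
railendR (array([634.7, 362.2, 177.8]), np.float64(12.992110975955026))
mugc (array([343.1, 143.5,  38.6]), np.float64(2.9500711559676045))
clipfoot (array([ 491.8, -379.4,    6.3]), np.float64(1.3911965693056756))
basket (array([ 649.8, -262.5,   44.8]), np.float64(14.29733677045469))
handle (array([ 445.1, -188.2,   11.4]), np.float64(2.939280044531856))
blade [[ 310.5 -177.2   10. ]]
handle [[ 441.7 -188.5   10. ]]
```

View pics/z1.png

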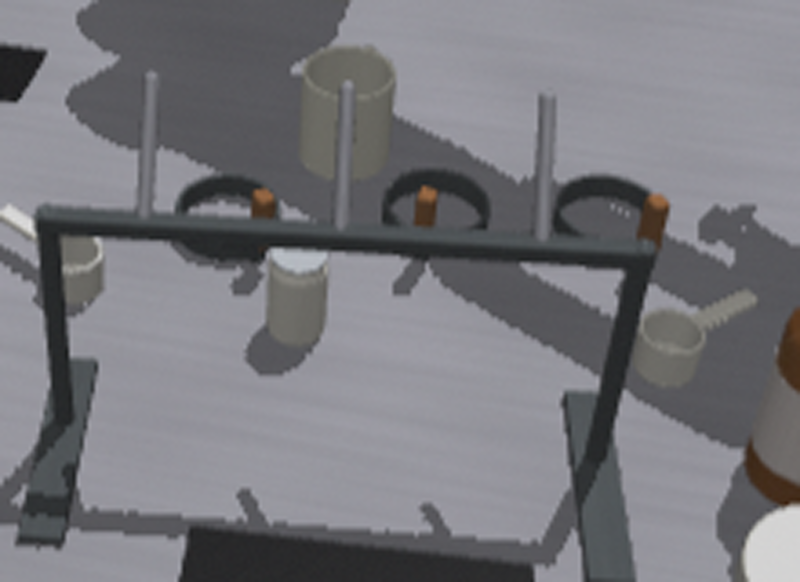

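Zoomed view: the three ring grips point towards the camera (+x) and the pegs rise towards the robot. The pepper tin is at about (311,246) in the full picture. I'll go overhead for a wrist view.

Request:
drive_tool(
  moves="0.278 -0.22 -0.249 -0.437;0.278 -0.22 -0.249 -0.437;0.278 -0.22 -0.249 -0.437;0.278 -0.22 -0.249 -0.437;0.278 -0.22 -0.249 -0.437",
  grip=0.085,
)

```text
time: 0.88
tcp_pos: [359.8, 294.4, 391.0]
orientation: [-1.571, -0.0, 0.0]
ft_force: [1.3, -0.7, 0.4]
finger_gap: 85.0
```

Request:
drive_tool(
  moves="0.04 -0.06 -0.09 0;0.04 -0.06 -0.09 0;0.04 -0.06 -0.09 0;0.04 -0.06 -0.09 0;0.04 -0.06 -0.09 0",
)

```text
time: 1.5
tcp_pos: [398.9, 207.0, 448.7]
orientation: [-1.571, 0.002, 0.002]
ft_force: [0.6, 0.5, 0.1]
finger_gap: 84.8
```

Run:
```python
from h import *
import pickle
w=cam("wrist");print(w["s"]["tcp_pos"],w["s"]["orientation"],w["o"])
pickle.dump(w,open("w1.pkl","wb"));cv2.imwrite("pics/w1.png",w["im"])
```

```text
[398.8804642  206.98261992 448.74975136] [-1.57125731  0.00201159  0.00178267] [321.4419941  207.45907965 592.43957329]
```

View pics/w1.png

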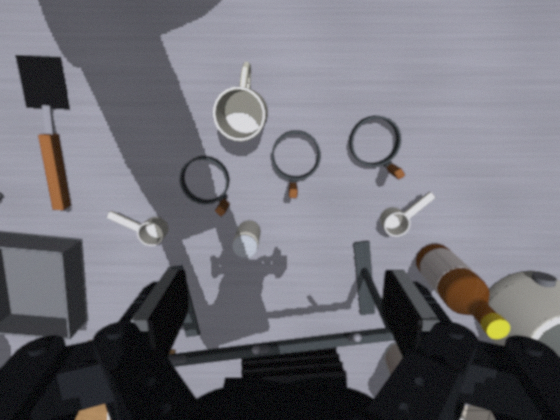

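Request:
drive_tool(
  moves="0.02 0 -0.31 0;0.02 0 -0.31 0;0.02 0 -0.31 0;0.02 0 -0.31 0;0.02 0 -0.31 0",
)

```text
time: 2.17
tcp_pos: [419.5, -104.9, 449.4]
orientation: [-1.57, 0.0, 0.002]
ft_force: [0.4, 0.0, 0.4]
finger_gap: 85.1
```

Request:
drive_tool(
  moves="0.02 0 -0.06 0;0.02 0 -0.06 0;0.02 0 -0.06 0;0.02 0 -0.06 0;0.02 0 -0.06 0",
)

```text
time: 2.8
tcp_pos: [439.7, -162.6, 450.5]
orientation: [-1.571, -0.001, 0.002]
ft_force: [-0.5, -0.8, -0.5]
finger_gap: 85.1
```

Run:
```python
from h import *
import pickle
w=cam("wrist");print(w["s"]["tcp_pos"],w["s"]["orientation"],w["o"])
pickle.dump(w,open("w2.pkl","wb"));cv2.imwrite("pics/w2.png",w["im"])
```

```text
[ 439.71002365 -162.63759234  450.53039491] [-1.57124184e+00 -1.02473884e-03  2.37525694e-03] [ 361.83843385 -162.21066058  593.98207696]
```

View pics/w2.png

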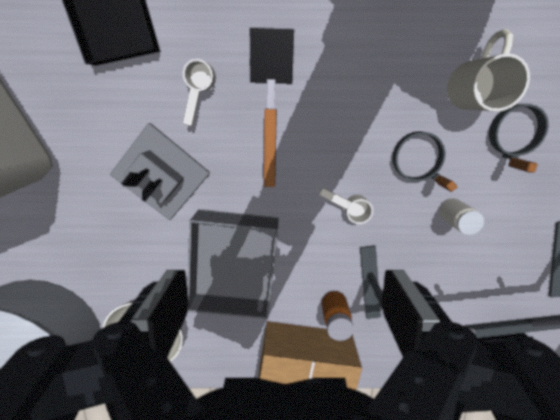

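w1 shows the rings at (205,179), (296,156) and (374,141), with grips at (222,207), (293,190) and (396,171). The scoop cups are at (150,234) and (397,222). w2 shows the third scoop at (198,74), the spatula handle at (270,147), the clip at (160,172) and the basket at (234,262).

```bash
cat > m.py <<'E'
from h import *
import pickle
np.set_printoptions(precision=1,suppress=True)
def blob(m,seed,r=14):
    n,l,st,c=cv2.connectedComponentsWithStats(m.astype(np.uint8));ys,xs=np.nonzero(m)
    d=np.hypot(xs-seed[0],ys-seed[1]);i=d.argmin();k=l[ys[i],xs[i]];return (l==k),c[k],st[k,4]
def wood(im):
    h=cv2.cvtColor(im,cv2.COLOR_BGR2HSV);return (h[...,1]>110)&((h[...,0]<18))&(h[...,2]>45)
def dark(im):
    return cv2.cvtColor(im,cv2.COLOR_BGR2HSV)[...,2]<62
def white(im):
    h=cv2.cvtColor(im,cv2.COLOR_BGR2HSV);b=im.astype(int);return ((b[...,0]-b[...,2])<2)&(h[...,1]<60)&(h[...,2]>95)
def ring(w,cen,gr,tag):
    b,c,a=blob(wood(w["im"]),gr);g=plane(w,[c],47)[0]
    m,_,n=blob(dark(w["im"]),(cen[0]-24,cen[1]))
    cs=max(cv2.findContours(m.astype(np.uint8),cv2.RETR_EXTERNAL,cv2.CHAIN_APPROX_NONE)[0],key=len)
    e=cv2.fitEllipse(cv2.convexHull(cs));p=plane(w,[e[0]],11)[0]
    v=g-p;print(tag,"wood",c,a,"grip",g,"| ell",np.array(e[0]),np.array(e[1]),"cen",p,"dist",np.hypot(*v[:2]),"yaw",np.arctan2(v[1],v[0]))
E
python3 - <<'E'
from m import *
w1=pickle.load(open("w1.pkl","rb"));w2=pickle.load(open("w2.pkl","rb"))
for t,c,g in(("L",(205,179),(222,207)),("M",(296,156),(293,190)),("R",(374,141),(396,171))): ring(w1,c,g,t)
ring(w2,(418,156),(446,183),"L/w2");ring(w2,(518,130),(522,164),"M/w2")
# scoops: cup centre at rim z35, tip z30
for w,t,c,p in((w1,"s2",(150,234),(110,215)),(w1,"s3",(397,222),(432,196)),(w2,"s1",(198,74),(189,123)),(w2,"s2",(360,210),(323,192))):
    b,cc,a=blob(white(w["im"]),p);cnt=max(cv2.findContours(b.astype(np.uint8),cv2.RETR_EXTERNAL,cv2.CHAIN_APPROX_NONE)[0],key=len)
    P=plane(w,[c],33)[0];Q=plane(w,[p],32)[0];v=Q-P;print(t,"area",a,"cc",cc,cv2.boundingRect(cnt),"cup",P,"tip",Q,np.hypot(*v[:2]),"yaw",np.arctan2(v[1],v[0]))
b,c,a=blob(wood(w2["im"]),(270,147));r=cv2.minAreaRect(np.argwhere(b)[:,::-1].astype(np.float32));bx=cv2.boxPoints(r)
print("spat",a,plane(w2,[r[0]],24),plane(w2,bx,26))
E
```

```text
L wood [221.8 207.3] 103 grip [496.4 100.3  47. ] | ell [205.4 184. ] [43.6 60.4] cen [464.8  66.7  11. ] dist 46.15992343674466 yaw 0.816127748866364Traceback (most recent call last):
  File "<stdin>", line 3, in <module>
  File "m.py", line 17, in ring
    e=cv2.fitEllipse(cv2.convexHull(cs));p=plane(w,[e[0]],11)[0]
cv2.error: OpenCV(4.12.0) /io/opencv/modules/imgproc/src/shapedescr.cpp:361: error: (-201:Incorrect size of input array) There should be at least 5 points to fit the ellipse in function 'fitEllipseNoDirect'
```

Run:
```python
import cv2
a=cv2.imread("pics/w2.png")
x=cv2.resize(a[110:230,100:220],(590,590),interpolation=cv2.INTER_CUBIC);cv2.imwrite("pics/z2.png",x)
```

```text
(no output)
```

View pics/z2.png

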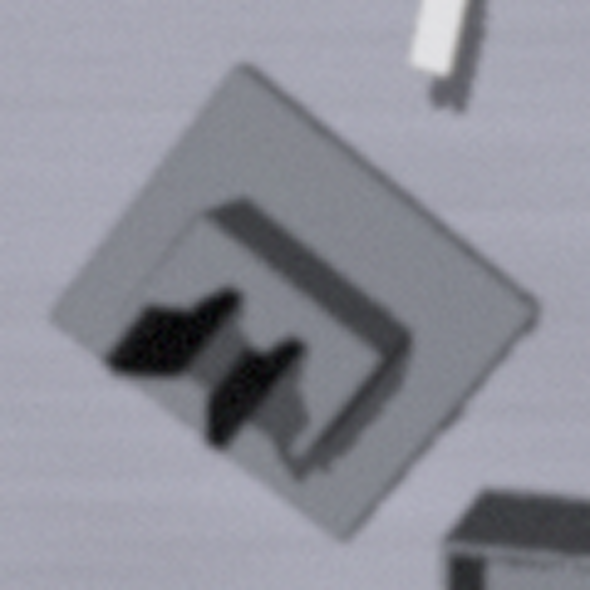

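The crop shows the clip foot's corners at full-image (149.8,123.2), (209.2,173.5), (170.6,219.8) and (110.6,174.5). The slot runs up and to the right in the image.

Run:
```python
from m import *
w1=pickle.load(open("w1.pkl","rb"));w2=pickle.load(open("w2.pkl","rb"))
for w,t,c,g in((w1,"L",(205,179),(222,207)),(w1,"M",(296,156),(293,190)),(w1,"R",(374,141),(396,171)),(w2,"L2",(418,156),(446,183)),(w2,"M2",(518,131),(522,164))):
    b,cc,a=blob(wood(w["im"]),g);G=plane(w,[cc],47)[0]
    V=cv2.cvtColor(w["im"],cv2.COLOR_BGR2HSV)[...,2];x,y=c;p=V[y-34:y+35,x-34:x+35]
    best=None
    # rim pixels: darkest along radial rays from the seed
    pts=[]
    for th in np.linspace(0,2*np.pi,60,endpoint=False):
        rr=np.arange(15,32,.5);vals=[V[int(round(y+r*np.sin(th))),int(round(x+r*np.cos(th)))] for r in rr];k=int(np.argmin(vals))
        if vals[k]<60: pts.append((x+rr[k]*np.cos(th),y+rr[k]*np.sin(th)))
    e=cv2.fitEllipse(np.array(pts,np.float32)); P=plane(w,[e[0]],13)[0];v=(G-P)[:2]
    print(t,len(pts),"ell",np.array(e[0]),np.array(e[1]),"cen",P[:2],"grip",G[:2],a,"d",np.hypot(*v),"yaw %.2f"%np.arctan2(v[1],v[0]))
for w,t,c,p in((w1,"s2",(150,234),(110,215)),(w1,"s3",(397,222),(432,196)),(w2,"s1",(198,74),(189,123)),(w2,"s2",(360,210),(323,192))):
    b,cc,a=blob(white(w["im"]),p);x,y,ww,hh=cv2.boundingRect(b.astype(np.uint8))
    P=plane(w,[c],33)[0];Q=plane(w,[p],32)[0];v=Q-P;print(t,"area",a,(x,y,ww,hh),"cup",P[:2],"tip",Q[:2],np.hypot(*v[:2]),"yaw %.2f"%np.arctan2(v[1],v[0]))
b,c,a=blob(wood(w2["im"]),(270,147));r=cv2.minAreaRect(np.argwhere(b)[:,::-1].astype(np.float32));bx=cv2.boxPoints(r)
print("spat",a,plane(w2,[r[0]],24)[:,:2],plane(w2,bx,26)[:,:2].tolist(),"blade",plane(w2,[(271,55)],3))
F=plane(w2,[(149.8,123.2),(209.2,173.5),(170.6,219.8),(110.6,174.5)],10)[:,:2]
print("clip",F,F.mean(0));d=[np.hypot(*(F[(i+1)%4]-F[i])) for i in range(4)];print(d)
v=F[1]-F[2]+F[0]-F[3];print("slot yaw",np.arctan2(v[1],v[0]))
B=plane(w2,[(192,221),(278,229),(268,315),(190,305)],60);print("basket rim",B[:,:2],B.mean(0))
# stand
fe=plane(w1,[(361,240),(372,313)],8);print("foot",fe)
for n,u in dict(mug=(239,113)).items(): print(n,plane(w1,[u],85))
print("pepper",plane(w1,[(245,245)],75),"pep w2",plane(w2,[(467,221)],75),"jar w2",plane(w2,[(342,328)],90))
```

```text
L 46 ell [205.3 179.3] [42.5 47.5] cen [455.9  67.5] grip [496.4 100.3] 103 d 52.14866670134261 yaw 0.68Traceback (most recent call last):
  File "<stdin>", line 12, in <module>
cv2.error: OpenCV(4.12.0) /io/opencv/modules/imgproc/src/shapedescr.cpp:356: error: (-215:Assertion failed) n >= 0 && (depth == CV_32F || depth == CV_32S) in function 'fitEllipseNoDirect'
```

```bash
cat > r.py <<'E'
from m import *
def ringfit(w,c,g,t,z=13):
    b,cc,a=blob(wood(w["im"]),g);G=plane(w,[cc],47)[0]
    V=cv2.GaussianBlur(w["im"],(3,3),0).max(2).astype(int);x,y=c;pts=[]
    s=590/(w["o"][2])
    for th in np.linspace(0,2*np.pi,60,endpoint=False):
        rr=np.arange(17*s,28*s,.5);vals=[V[int(round(y+r*np.sin(th))),int(round(x+r*np.cos(th)))] for r in rr];k=int(np.argmin(vals))
        if vals[k]<np.median(V[y-30:y+30,x-30:x+30])-20: pts.append((x+rr[k]*np.cos(th),y+rr[k]*np.sin(th)))
    e=cv2.fitEllipse(np.array(pts,np.float32)); P=plane(w,[e[0]],z)[0];v=(G-P)[:2]
    print(t,len(pts),"ell",np.array(e[0]),np.array(e[1]),"cen",P[:2],"grip",G[:2],a,"d",np.hypot(*v),"yaw %.2f"%np.arctan2(v[1],v[0]))
E
python3 - <<'E'
from r import *
w1=pickle.load(open("w1.pkl","rb"));w2=pickle.load(open("w2.pkl","rb"))
for a in((w1,(205,179),(222,207),"L"),(w1,(296,156),(293,190),"M"),(w1,(374,141),(396,171),"R"),(w2,(418,156),(446,183),"L2"),(w2,(518,131),(522,164),"M2")): ringfit(*a)
for w,t,c,p in((w1,"s2",(150,234),(110,215)),(w1,"s3",(397,222),(432,196)),(w2,"s1",(198,74),(189,123)),(w2,"s2",(360,210),(323,192))):
    b,cc,a=blob(white(w["im"]),p)
    P=plane(w,[c],33)[0];Q=plane(w,[p],32)[0];v=Q-P;print(t,"area",a,cv2.boundingRect(b.astype(np.uint8)),"cup",P[:2],"tip",Q[:2],np.hypot(*v[:2]),"yaw %.2f"%np.arctan2(v[1],v[0]))
b,c,a=blob(wood(w2["im"]),(270,147));r=cv2.minAreaRect(np.argwhere(b)[:,::-1].astype(np.float32));bx=cv2.boxPoints(r)
print("spat",a,plane(w2,[r[0]],24)[:,:2],plane(w2,bx,26)[:,:2].tolist(),"blade",plane(w2,[(271,55)],3))
F=plane(w2,[(149.8,123.2),(209.2,173.5),(170.6,219.8),(110.6,174.5)],10)[:,:2]
print("clip",F,F.mean(0));d=[np.hypot(*(F[(i+1)%4]-F[i])) for i in range(4)];print(d)
v=F[1]-F[2]+F[0]-F[3];print("slot yaw",np.arctan2(v[1],v[0]))
B=plane(w2,[(192,221),(278,229),(268,315),(190,305)],60);print("basket rim",B[:,:2],B.mean(0))
print("foot",plane(w1,[(361,240),(372,313)],8),"mug",plane(w1,[(239,113)],85))
print("pepper",plane(w1,[(245,245)],75),"pep w2",plane(w2,[(467,221)],75),"jar w2",plane(w2,[(342,328)],90))
E
```

```text
L 55 ell [205.1 179.4] [42.5 47.4] cen [456.   67.3] grip [496.4 100.3] 103 d 52.21694953934486 yaw 0.68
M 60 ell [295.  155.3] [44.8 45.7] cen [413.4 224.1] grip [466.3 219.8] 91 d 53.081185316119665 yaw -0.08
R 60 ell [373.3 140.9] [45.1 48.8] cen [388.9 356.2] grip [433.6 387.8] 115 d 54.82459166414907 yaw 0.62
L2 60 ell [416.8 155.7] [43.  48.6] cen [456.1  63.4] grip [495.9 103.8] 136 d 56.705266399745945 yaw 0.79
M2 60 ell [516.  130.1] [42.3 53.8] cen [413.4 221.9] grip [465.1 222.2] 195 d 51.73615284889895 yaw 0.01
s2 area 76 (111, 211, 29, 14) cup [551.1 -32.5] tip [515.8 -98.1] 74.45444895598287 yaw -2.06
s3 area 424 (381, 193, 49, 42) cup [527.1 404.1] tip [479.8 459.2] 72.62463499583649 yaw 2.28
s1 area 92 (190, 90, 10, 36) cup [ 327.8 -297. ] tip [ 401.2 -317.6] 76.27333067904421 yaw -0.27
s2 area 125 (319, 188, 17, 14) cup [547.8 -31.3] tip [515.8 -96.9] 73.038182405774 yaw -2.03
spat 785 [[ 441.  -188.7]] [[505.1602599786331, -199.4874438681171], [380.44625172974054, -195.1495154480481], [380.6878845112585, -178.4014449002666], [505.44107307044044, -181.54163927650083]] blade [[ 297.2 -185.4    3. ]]
clip [[ 403.5 -389.1]
 [ 488.8 -295.6]
 [ 575.6 -371.9]
 [ 491.4 -468.1]] [ 489.8 -381.2]
[np.float64(126.59149685172494), np.float64(115.56460508594573), np.float64(127.7822695981177), np.float64(118.13825645515129)]
slot yaw 2.4149061681349533
basket rim [[ 559.3 -318.4]
 [ 573.3 -174. ]
 [ 743.5 -193. ]
 [ 722.5 -335. ]] [ 649.7 -255.1   60. ]
foot [[572.3 349.5   8. ]
 [730.8 382.4   8. ]] mug [[341.  140.5  85. ]]
pepper [[553.2 140.9  75. ]] pep w2 [[552.1 133.2  75. ]] jar w2 [[748.2 -61.1  90. ]]
```

```bash
cat > go.py <<'E'
# prints tool-axis shifts (m, rad) for waypoints x,y,z,yaw (mm, rad), split into calls of <=270 mm, 0.8 rad
import sys
from h import *
def R(yaw): return Rn.from_euler("xyz",[-np.pi/2,0,yaw]).as_matrix()
s=arm.read_state();p=s["tcp_pos"];yaw=s["orientation"][2]
st=[float(v) for v in sys.argv[1].split(",")] if sys.argv[1]!="-" else None
if st: p,yaw=np.array(st[:3]),st[3]
else: print("at",np.round(p,1),round(yaw,3))
for a in sys.argv[2:]:
    x,y,z,w=[float(v) for v in a.split(",")]
    q=np.array([x,y,z]);n=max(1,int(np.ceil(max(np.linalg.norm(q-p)/275,abs(w-yaw)/.82))))
    for k in range(n):
        a1=p+(q-p)/n;y1=yaw+(w-yaw)/n if n-k>0 else w
        a1=p+(q-p)/(n-k);y1=yaw+(w-yaw)/(n-k)
        d=R(yaw).T@(a1-p)/1000
        print("%.3f %.3f %.3f %.3f"%(*d,-(y1-yaw)),"  ->",np.round(a1),round(y1,2))
        p,yaw=a1,y1
E
python3 go.py - 382,-312,120,-.27 382,-312,14,-.27 382,-312,130,-.27 658,-294,130,-.11 658,-294,50,-.11 658,-294,130,-.11
```

```text
at [ 439.7 -162.8  450.5] 0.002
-0.029 0.165 -0.075 0.136   -> [ 411. -237.  285.] -0.13
-0.019 0.165 -0.078 0.136   -> [ 382. -312.  120.] -0.27
-0.000 0.106 -0.000 -0.000   -> [ 382. -312.   14.] -0.27
0.000 -0.116 0.000 -0.000   -> [ 382. -312.  130.] -0.27
0.131 0.000 0.045 -0.080   -> [ 520. -303.  130.] -0.19
0.134 0.000 0.035 -0.080   -> [ 658. -294.  130.] -0.11
0.000 0.080 -0.000 -0.000   -> [ 658. -294.   50.] -0.11
0.000 -0.080 0.000 -0.000   -> [ 658. -294.  130.] -0.11
```

Request:
drive_tool(
  moves="-0.029 0.165 -0.075 0.136;-0.029 0.165 -0.075 0.136;-0.029 0.165 -0.075 0.136;-0.029 0.165 -0.075 0.136;-0.029 0.165 -0.075 0.136",
  grip=0.06,
  newtons=40,
)

```text
time: 3.48
tcp_pos: [411.4, -238.6, 287.1]
orientation: [-1.572, -0.002, -0.136]
ft_force: [0.8, 0.0, 0.7]
finger_gap: 59.9
```

Request:
drive_tool(
  moves="-0.019 0.165 -0.078 0.136;-0.019 0.165 -0.078 0.136;-0.019 0.165 -0.078 0.136;-0.019 0.165 -0.078 0.136;-0.019 0.165 -0.078 0.136",
)

```text
time: 4.1
tcp_pos: [383.5, -314.4, 123.5]
orientation: [-1.573, -0.004, -0.271]
ft_force: [0.1, 0.3, 0.7]
finger_gap: 59.8
```

Request:
drive_tool(
  moves="0 0.05 0 0;0 0.106 0 0;0 0.106 0 0;0 0.106 0 0;0 0.106 0 0",
)

```text
time: 4.72
tcp_pos: [383.8, -315.7, 17.9]
orientation: [-1.574, -0.006, -0.271]
ft_force: [0.5, 0.3, -0.4]
finger_gap: 59.7
```

Request:
drive_tool(
  moves="0 0 0 0;0 0 0 0;0 0 0 0;0 0 0 0;0 0 0 0",
  grip=0,
)

```text
time: 5.35
tcp_pos: [381.5, -313.9, 14.3]
orientation: [-1.571, -0.001, -0.272]
ft_force: [0.3, 0.1, 4.3]
finger_gap: 12.9
```

Request:
drive_tool(
  moves="0 -0.03 0 0;0 -0.116 0 0;0 -0.116 0 0;0 -0.116 0 0;0 -0.116 0 0",
)

```text
time: 5.98
tcp_pos: [380.5, -312.8, 128.3]
orientation: [-1.57, 0.002, -0.272]
ft_force: [0.0, 1.0, -1.0]
finger_gap: 13.1
```

Scoop 1 is held: the gap is 13 mm. Now to the basket.

Request:
drive_tool(
  moves="0.131 0 0.045 -0.08;0.131 0 0.045 -0.08;0.131 0 0.045 -0.08;0.131 0 0.045 -0.08;0.131 0 0.045 -0.08",
)

```text
time: 6.6
tcp_pos: [517.9, -305.3, 128.9]
orientation: [-1.57, 0.002, -0.192]
ft_force: [0.3, -0.3, 0.4]
finger_gap: 13.0
```

Request:
drive_tool(
  moves="0.134 0 0.035 -0.08;0.134 0 0.035 -0.08;0.134 0 0.035 -0.08;0.134 0 0.035 -0.08;0.134 0 0.035 -0.08",
)

```text
time: 7.22
tcp_pos: [656.3, -297.4, 130.3]
orientation: [-1.571, 0.0, -0.113]
ft_force: [-1.2, -0.4, -0.2]
finger_gap: 13.5
```

Request:
drive_tool(
  moves="0 0.04 0 0;0 0.08 0 0;0 0.08 0 0;0 0.08 0 0;0 0.08 0 0",
)

```text
time: 7.85
tcp_pos: [659.2, -297.7, 53.4]
orientation: [-1.573, -0.004, -0.112]
ft_force: [0.7, -0.3, -0.3]
finger_gap: 13.2
```

Request:
drive_tool(
  moves="0 0 0 0;0 0 0 0;0 0 0 0;0 0 0 0;0 -0.01 0 0",
  grip=0.03,
)

```text
time: 8.48
tcp_pos: [656.9, -296.1, 58.9]
orientation: [-1.57, 0.002, -0.112]
ft_force: [-0.3, -0.2, 0.0]
finger_gap: 30.3
```

Request:
drive_tool(
  moves="0 -0.04 0 0;0 -0.08 0 0;0 -0.1 0 0;0 -0.1 0 0;0 -0.1 0 0",
)

```text
time: 9.1
tcp_pos: [656.9, -296.2, 157.8]
orientation: [-1.57, 0.003, -0.112]
ft_force: [-0.4, -0.0, -0.4]
finger_gap: 30.1
```

```bash
python3 go.py - 403,-187,150,-.03 403,-187,26,-.03 403,-187,190,-.03  462,-356,190,-.73
python3 - <<'E'
from h import *
w=cam("wrist");cv2.imwrite("pics/w3.png",w["im"])
E
```

```text
at [ 656.9 -296.2  157.8] -0.112
-0.132 0.004 0.040 -0.041   -> [ 530. -242.  154.] -0.07
-0.130 0.004 0.045 -0.041   -> [ 403. -187.  150.] -0.03
0.000 0.124 -0.000 -0.000   -> [ 403. -187.   26.] -0.03
0.000 -0.164 0.000 -0.000   -> [ 403. -187.  190.] -0.03
0.064 -0.000 -0.167 0.700   -> [ 462. -356.  190.] -0.73
```

View pics/w3.png

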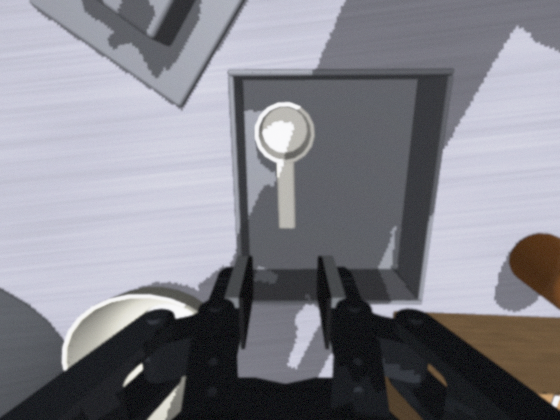

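w3 shows scoop 1 lying in the basket with its cup at (284,131), against the left wall. Next is the spatula.

Request:
drive_tool(
  moves="-0.132 0.004 0.04 -0.041;-0.132 0.004 0.04 -0.041;-0.132 0.004 0.04 -0.041;-0.132 0.004 0.04 -0.041;-0.132 0.004 0.04 -0.041",
  grip=0.06,
)

```text
time: 9.78
tcp_pos: [531.7, -242.5, 155.8]
orientation: [-1.571, -0.0, -0.071]
ft_force: [0.1, -0.9, 0.3]
finger_gap: 59.9
```

Request:
drive_tool(
  moves="-0.13 0.024 0.045 -0.041;-0.13 0.024 0.045 -0.041;-0.13 0.024 0.045 -0.041;-0.13 0.024 0.045 -0.041;-0.13 0.024 0.045 -0.041",
)

```text
time: 10.4
tcp_pos: [406.3, -189.1, 133.2]
orientation: [-1.572, -0.002, -0.03]
ft_force: [0.1, 1.0, 0.2]
finger_gap: 60.0
```

Run:
```python
from r import *
w=cam("wrist");pickle.dump(w,open("w4.pkl","wb"));cv2.imwrite("pics/w4.png",w["im"]);s=w["s"];print(s["tcp_pos"],s["orientation"])
u=proj(w,[[443,-188,26]]);print(u)
b,c,a=blob(wood(w["im"]),u[0]);r=cv2.minAreaRect(np.argwhere(b)[:,::-1].astype(np.float32))
print(a,r);print(plane(w,cv2.boxPoints(r),26)[:,:2])
```

```text
[ 406.3 -189.1  133.2] [-1.6 -0.  -0. ]
[[287.2 246.5]]
3333 ((287.0, 239.5), (149.0, 24.0), 90.0)
[[ 376.2 -195.3]
 [ 376.7 -177.4]
 [ 507.  -179.5]
 [ 506.4 -200.3]]
```

Request:
drive_tool(
  moves="-0.002 0.05 0.002 0;-0.002 0.1 0.002 0;-0.002 0.128 0.002 0;-0.002 0.128 0.002 0;-0.002 0.128 0.002 0",
)

```text
time: 11.08
tcp_pos: [404.1, -186.8, 5.4]
orientation: [-1.572, -0.002, -0.03]
ft_force: [0.4, -0.9, -0.2]
finger_gap: 60.0
```

Request:
drive_tool(
  moves="0 0 0 0;0 0 0 0;0 0 0 0;0 0 0 0;0 0 0 0",
  grip=0,
  newtons=115,
)

```text
time: 11.7
tcp_pos: [403.6, -186.7, 5.6]
orientation: [-1.572, -0.002, -0.03]
ft_force: [-2.2, 1.1, 9.2]
finger_gap: 17.3
```

Request:
drive_tool(
  moves="0 -0.02 0 0;0 -0.06 0 0;0 -0.11 0 0;0 -0.15 0 0;0 -0.15 0 0",
)

```text
time: 12.32
tcp_pos: [404.9, -187.4, 158.4]
orientation: [-1.575, -0.007, -0.03]
ft_force: [1.0, 0.7, -2.1]
finger_gap: 17.7
```

```bash
python3 go.py - 462,-356,155,-.73
python3 - <<'E'
from h import *
w=cam("wrist");cv2.imwrite("pics/w5.png",w["im"]);print(w["s"]["finger_gap"])
E
```

```text
at [ 404.9 -187.4  158.4] -0.03
0.062 0.003 -0.167 0.700   -> [ 462. -356.  155.] -0.73
17.698134462420064
```

Request:
drive_tool(
  moves="0.062 0 -0.167 0.7;0.062 0 -0.167 0.7;0.062 0 -0.167 0.7;0.062 0 -0.167 0.7;0.062 0 -0.167 0.7",
)

```text
time: 13.0
tcp_pos: [458.4, -354.2, 151.2]
orientation: [-1.571, 0.005, -0.73]
ft_force: [0.4, 0.8, -1.8]
finger_gap: 17.2
```

Run:
```python
from r import *
w=cam("wrist");pickle.dump(w,open("w5.pkl","wb"));cv2.imwrite("pics/w5.png",w["im"]);s=w["s"];print(s["tcp_pos"],s["orientation"])
F=np.array([[403.5,-389.1,10],[488.8,-295.6,10],[575.6,-371.9,10],[491.4,-468.1,10]]);print(proj(w,F))
w=pickle.load(open("w4.pkl","rb"));print(proj(w,F))
```

```text
[ 458.4 -354.2  151.2] [-1.6  0.  -0.7]
[[211.  172.9]
 [358.8 174.4]
 [351.9 292.7]
 [218.7 293.8]]
[[ 39.8 200.8]
 [168.5 289. ]
 [101.6 369.8]
 [-25.1 297.4]]
```

View pics/w5.png

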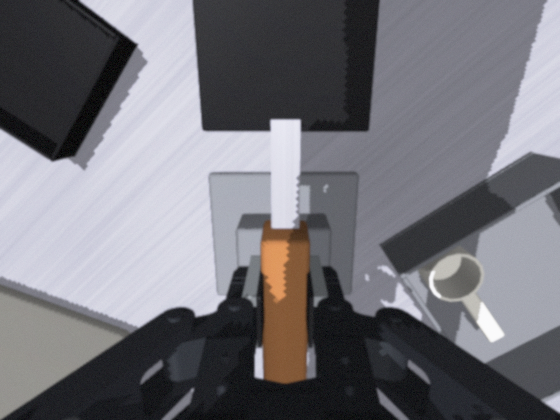

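w5 shows the foot corners at (209,173), (358,173) and (217,294), within 2 px of the projections. The handle lies centred over the slot, so I'll lower it.

Request:
drive_tool(
  moves="0 0.02 0 0;0 0.04 0 0;0 0.04 0 0;0 0.04 0 0;0 0.04 0 0",
)

```text
time: 13.68
tcp_pos: [460.1, -355.1, 114.9]
orientation: [-1.571, -0.002, -0.73]
ft_force: [-0.4, 0.3, -1.3]
finger_gap: 17.3
```

```bash
python3 go.py - 461.2,-355.6,100,-.727
```

```text
at [ 460.1 -355.1  114.9] -0.73
0.001 0.015 0.000 -0.003   -> [ 461. -356.  100.] -0.73
```

Request:
drive_tool(
  moves="0.001 0.01 0 0;0.001 0.02 0 0;0.001 0.025 0 0;0.001 0.03 0 0;0.001 0.03 0 0",
)

```text
time: 14.3
tcp_pos: [461.6, -357.1, 85.5]
orientation: [-1.571, -0.005, -0.73]
ft_force: [1.7, -3.8, 6.2]
finger_gap: 17.6
```

Request:
drive_tool(
  moves="0 0.004 0 0;0 0.008 0 0;0 0.012 0 0;0 0.016 0 0;0 0.018 0 0",
)

```text
time: 14.92
tcp_pos: [461.0, -356.5, 66.8]
orientation: [-1.571, -0.003, -0.73]
ft_force: [-1.3, -0.6, 6.0]
finger_gap: 17.5
```

Request:
drive_tool(
  moves="0 0.003 0 0;0 0.006 0 0;0 0.009 0 0;0 0.011 0 0;0 0.011 0 0",
)

```text
time: 15.55
tcp_pos: [460.0, -356.0, 55.6]
orientation: [-1.572, -0.0, -0.73]
ft_force: [-5.0, -0.1, 8.8]
finger_gap: 18.1
```

Request:
drive_tool(
  moves="0 0.001 0 0;0 0.002 0 0;0 0.003 0 0;0 0.004 0 0;0 0.004 0 0",
)

```text
time: 16.18
tcp_pos: [460.1, -356.0, 55.3]
orientation: [-1.572, -0.0, -0.73]
ft_force: [-20.1, 12.5, 40.7]
finger_gap: 17.7
```

Run:
```python
from r import *
w=cam("wrist");cv2.imwrite("pics/w6.png",w["im"]);a=cam("side");cv2.imwrite("pics/s6.png",a["im"])
cv2.imwrite("pics/z6.png",cv2.resize(a["im"][320:410,170:340],(800,424),interpolation=cv2.INTER_CUBIC));print(a["s"]["tcp_pos"],a["s"]["ft_force"])
```

```text
[ 460.1 -356.    55.3] [-20.   12.   40.9]
```

View pics/z6.png

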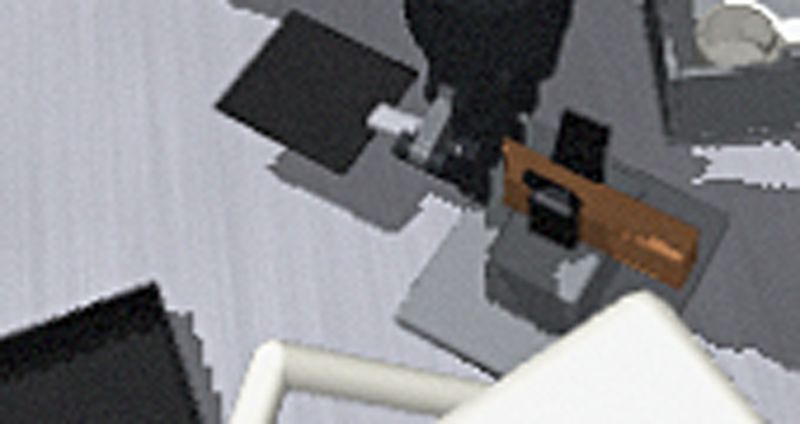

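The handle is home: it is hard against the pedestal with the near jaw over it. I'll release it.

Request:
drive_tool(
  moves="0 -0.004 0 0;0 -0.004 0 0;0 -0.004 0 0;0 -0.004 0 0;0 -0.004 0 0",
  grip=0.05,
)

```text
time: 16.9
tcp_pos: [460.2, -355.2, 54.6]
orientation: [-1.571, 0.001, -0.73]
ft_force: [-0.2, -0.2, -0.5]
finger_gap: 50.3
```

Request:
drive_tool(
  moves="0 -0.02 0 0;0 -0.06 0 0;0 -0.11 0 0;0 -0.15 0 0;0 -0.15 0 0",
)

```text
time: 17.52
tcp_pos: [462.6, -357.4, 211.8]
orientation: [-1.571, -0.01, -0.73]
ft_force: [0.2, -0.1, -0.0]
finger_gap: 50.2
```

```bash
python3 - <<'E'
from r import *
w=cam("wrist");cv2.imwrite("pics/w7.png",w["im"]);pickle.dump(w,open("w7.pkl","wb"))
a=cam("side");b=cam("scene")
A=cv2.resize(a["im"][310:400,170:340],(600,318),interpolation=cv2.INTER_CUBIC);B=cv2.resize(w["im"],(424,318));cv2.imwrite("pics/z7.png",np.hstack([A,B])[:, :].copy() if 0 else cv2.resize(np.hstack([A,B]),(800,248)))
E
python3 go.py - 520,-88,150,-2.05
```

```text
at [ 460.2 -355.3  205.2] -0.73
-0.067 0.028 0.120 0.660   -> [ 490. -222.  178.] -1.39
-0.126 0.028 0.053 0.660   -> [520. -88. 150.] -2.05
```

View pics/z7.png

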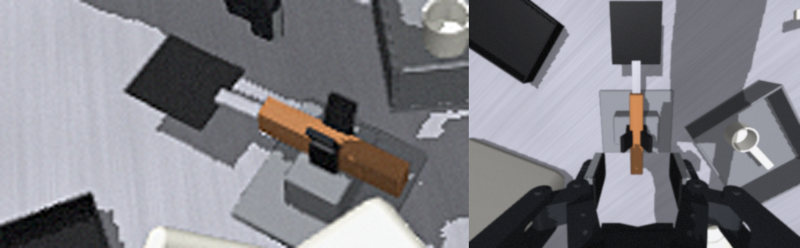

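The spatula sits level in the clip with the jaws over it. Next is scoop 2; I'll look before the descent.

Request:
drive_tool(
  moves="-0.067 0.028 0.12 0.66;-0.067 0.028 0.12 0.66;-0.067 0.028 0.12 0.66;-0.067 0.028 0.12 0.66;-0.067 0.028 0.12 0.66",
  grip=0.06,
)

```text
time: 18.3
tcp_pos: [489.7, -220.5, 175.6]
orientation: [-1.573, 0.002, -1.388]
ft_force: [-0.2, 0.4, 1.2]
finger_gap: 59.8
```

Request:
drive_tool(
  moves="-0.126 0.028 0.053 0.66;-0.126 0.028 0.053 0.66;-0.126 0.028 0.053 0.66;-0.126 0.028 0.053 0.66;-0.126 0.028 0.053 0.66",
)

```text
time: 18.92
tcp_pos: [519.4, -87.8, 148.3]
orientation: [-1.572, -0.0, -2.046]
ft_force: [-0.5, 0.2, 0.4]
finger_gap: 60.2
```

```bash
cat > sc.py <<'E'
import sys
from r import *
cup=np.array([float(v) for v in sys.argv[1].split(",")]);yaw=float(sys.argv[2])
w=cam("wrist");cv2.imwrite("pics/sc%d.png"%int(w["s"]["time"]*10),w["im"]);print(w["s"]["tcp_pos"],w["s"]["orientation"])
e=np.array([np.cos(yaw),np.sin(yaw)]);hc=proj(w,[[*(cup+e*56),34]])[0];cc=proj(w,[[*cup,35]])[0];print("expect handle px",hc,"cup",cc)
im=w["im"].astype(int);m=(im.min(2)>60)&((im[...,0]-im[...,2])<4)
# handle pts only: near expected
b,c,a=blob(m,hc);pts=np.argwhere(b)[:,::-1];X=plane(w,pts,34)[:,:2]
print("area",a,"cent",X.mean(0))
r=cv2.minAreaRect(X.astype(np.float32));print(r)
E
python3 sc.py 549,-32 -2.05
```

```text
[519.4 -87.8 148.3] [-1.6 -0.  -2. ]
expect handle px [285.1 193.2] cup [285.4 120.2]
area 4298 cent [543.4 -45. ]
((542.6683349609375, -58.274017333984375), (99.06210327148438, 45.207183837890625), 74.27555084228516)
```

```bash
cat >> sc.py <<'E'
d=X-cup
for _ in range(3):
    d=X-cup;h=X[(d@e>30)];c0=X[(d@e<=15)]
    v=h.mean(0)-cup;e=v/np.hypot(*v)
    # cup centre from extreme: tip minus 78 mm
    tip=np.percentile(h@e,99.5);cup=cup+e*(tip-78-cup@e)
print("cup",cup,"yaw %.3f"%np.arctan2(e[1],e[0]),"handle mid",h.mean(0),"grasp",cup+e*56, "c0",c0.mean(0))
E
python3 sc.py 549,-32 -2.05
```

```text
[519.5 -88.1 148.5] [-1.6 -0.  -2. ]
expect handle px [284.7 192.8] cup [285.1 119.9]
area 4280 cent [543.4 -44.8]
((542.7598266601562, -58.259674072265625), (99.47171020507812, 45.27898025512695), 74.45856475830078)
cup [549.4 -31.3] yaw -2.037 handle mid [525.3 -79.1] grasp [524.2 -81.3] c0 [551.3 -29.8]
```

```bash
python3 go.py - 524,-81,14,-2.04 524,-81,140,-2.04 637,-254,140,-3.25
```

```text
at [519.6 -88.3 148.7] -2.046
-0.008 0.135 0.001 -0.006   -> [524. -81.  14.] -2.04
0.000 -0.126 0.000 -0.000   -> [524. -81. 140.] -2.04
0.052 0.000 0.090 0.605   -> [ 580. -168.  140.] -2.64
-0.008 0.000 0.103 0.605   -> [ 637. -254.  140.] -3.25
```

Request:
drive_tool(
  moves="-0.008 0.05 0.001 0;-0.008 0.11 0.001 0;-0.008 0.134 0.001 0;-0.008 0.134 0.001 0;-0.008 0.134 0.001 0",
)

```text
time: 19.65
tcp_pos: [525.6, -81.9, 16.5]
orientation: [-1.569, 0.0, -2.049]
ft_force: [-0.0, -0.9, -0.3]
finger_gap: 60.0
```

Request:
drive_tool(
  moves="0 0 0 0;0 0 0 0;0 0 0 0;0 0 0 0;0 0 0 0",
  grip=0,
  newtons=40,
)

```text
time: 20.27
tcp_pos: [525.1, -81.6, 15.7]
orientation: [-1.569, 0.0, -2.05]
ft_force: [-0.9, -1.0, 6.1]
finger_gap: 13.2
```

Request:
drive_tool(
  moves="0 -0.04 0 0;0 -0.09 0 0;0 -0.126 0 0;0 -0.126 0 0;0 -0.126 0 0",
)

```text
time: 20.9
tcp_pos: [523.7, -81.0, 139.8]
orientation: [-1.572, -0.0, -2.05]
ft_force: [-0.1, 0.7, -1.4]
finger_gap: 12.8
```

Request:
drive_tool(
  moves="0.052 0 0.09 0.605;0.052 0 0.09 0.605;0.052 0 0.09 0.605;0.052 0 0.09 0.605;0.052 0 0.09 0.605",
)

```text
time: 21.52
tcp_pos: [579.0, -168.4, 138.4]
orientation: [-1.574, -0.003, -2.655]
ft_force: [-0.9, -0.1, -1.6]
finger_gap: 12.6
```

Request:
drive_tool(
  moves="-0.008 0 0.103 0.605;-0.008 0 0.103 0.605;-0.008 0 0.103 0.605;-0.008 0 0.103 0.605;-0.008 0 0.103 0.605",
)

```text
time: 22.15
tcp_pos: [634.9, -255.7, 139.5]
orientation: [-1.572, -0.002, 3.025]
ft_force: [0.7, 0.1, -0.9]
finger_gap: 12.9
```

Request:
drive_tool(
  moves="0 0.05 0 0;0 0.088 0 0;0 0.088 0 0;0 0.088 0 0;0 0.088 0 0",
)

```text
time: 22.78
tcp_pos: [637.0, -256.8, 55.6]
orientation: [-1.57, 0.003, 3.024]
ft_force: [1.3, -0.2, -1.0]
finger_gap: 12.9
```

Request:
drive_tool(
  moves="0 0 0 0;0 0 0 0;0 0 0 0;0 0 0 0;0 -0.01 0 0",
  grip=0.03,
)

```text
time: 23.4
tcp_pos: [634.7, -255.7, 62.1]
orientation: [-1.572, -0.002, 3.023]
ft_force: [-0.3, 0.0, 0.4]
finger_gap: 29.8
```

Request:
drive_tool(
  moves="0 -0.05 0 0;0 -0.1 0 0;0 -0.15 0 0;0 -0.15 0 0;0 -0.15 0 0",
)

```text
time: 24.02
tcp_pos: [635.6, -256.1, 213.4]
orientation: [-1.571, 0.001, 3.023]
ft_force: [-0.6, 1.1, -1.0]
finger_gap: 29.8
```

```bash
python3 - <<'E'
from r import *
w=cam("wrist");cv2.imwrite("pics/w8.png",w["im"])
E
python3 go.py - 490,447,200,-.86
```

```text
at [ 635.  -255.8  211.9] 3.023
0.045 0.002 -0.136 0.777   -> [ 606. -115.  210.] 2.25
0.128 0.002 -0.065 0.777   -> [577.  25. 207.] 1.47
0.137 0.002 0.043 0.777   -> [548. 166. 205.] 0.69
0.068 0.002 0.127 0.777   -> [519. 306. 202.] -0.08
-0.041 0.002 0.138 0.777   -> [490. 447. 200.] -0.86
```

View pics/w8.png

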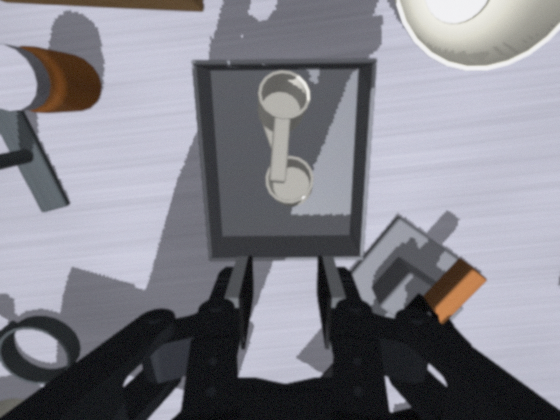

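w8 shows both scoops inside the basket, one handle lying over the other cup. Before scoop 3 I'll check the clearance to the oil bottle.

```bash
python3 - <<'E'
from m import *
w1=pickle.load(open("w1.pkl","rb"))
print("oil base near edge",plane(w1,[(432,250)],5),"cap",plane(w1,[(495,328)],210))
E
python3 go.py 635,-256,212,-3.26 450,60,230,-2.0  490,430,200,-.86
```

```text
oil base near edge [[593.5 485.4   5. ]] cap [[610.8 485.6 210. ]]
0.111 -0.009 -0.146 -0.630   -> [542. -98. 221.] -2.63
0.003 -0.009 -0.183 -0.630   -> [450.  60. 230.] -2.0
-0.177 0.015 -0.059 -0.570   -> [470. 245. 215.] -1.43
-0.180 0.015 0.046 -0.570   -> [490. 430. 200.] -0.86
```

Request:
drive_tool(
  moves="0.111 -0.009 -0.146 -0.63;0.111 -0.009 -0.146 -0.63;0.111 -0.009 -0.146 -0.63;0.111 -0.009 -0.146 -0.63;0.111 -0.009 -0.146 -0.63",
  grip=0.05,
)

```text
time: 24.7
tcp_pos: [541.6, -97.3, 220.5]
orientation: [-1.572, -0.002, -2.629]
ft_force: [0.3, -0.7, -1.0]
finger_gap: 50.1
```

Request:
drive_tool(
  moves="0.003 -0.009 -0.183 -0.63;0.003 -0.009 -0.183 -0.63;0.003 -0.009 -0.183 -0.63;0.003 -0.009 -0.183 -0.63;0.003 -0.009 -0.183 -0.63",
)

```text
time: 25.32
tcp_pos: [450.3, 60.0, 230.4]
orientation: [-1.572, -0.001, -2.002]
ft_force: [-0.3, -0.2, -0.3]
finger_gap: 50.4
```

Request:
drive_tool(
  moves="-0.177 0.015 -0.059 -0.57;-0.177 0.015 -0.059 -0.57;-0.177 0.015 -0.059 -0.57;-0.177 0.015 -0.059 -0.57;-0.177 0.015 -0.059 -0.57",
)

```text
time: 25.95
tcp_pos: [470.6, 244.7, 215.0]
orientation: [-1.573, -0.001, -1.433]
ft_force: [-0.1, -0.1, -0.2]
finger_gap: 49.8
```

Request:
drive_tool(
  moves="-0.18 0.055 0.046 -0.57;-0.18 0.055 0.046 -0.57;-0.18 0.055 0.046 -0.57;-0.18 0.055 0.046 -0.57;-0.18 0.055 0.046 -0.57",
)

```text
time: 26.58
tcp_pos: [491.4, 428.7, 160.7]
orientation: [-1.572, -0.001, -0.864]
ft_force: [0.4, -0.8, 0.3]
finger_gap: 49.9
```

```bash
python3 sc.py 527,404 2.28
```

```text
[491.4 428.7 160.7] [-1.6 -0.  -0.9]
expect handle px [297.6 180.3] cup [297.  243.6]
area 3181 cent [517.8 417.6]
((509.07965087890625, 419.7667236328125), (44.006282806396484, 102.11566162109375), 55.492549896240234)
cup [528.4 402.4] yaw 2.275 handle mid [492.9 444.2] grasp [492.1 445.1] c0 [532.6 401.7]
```

```bash
python3 go.py - 492,445,15,-.866 492,445,170,-.866 450,60,170,-2.0 667,-217,150,-3.25
```

```text
at [491.7 428.5 161.6] -0.864
-0.012 0.147 0.011 0.002   -> [492. 445.  15.] -0.87
0.000 -0.155 0.000 -0.000   -> [492. 445. 170.] -0.87
0.133 -0.000 -0.141 0.567   -> [471. 252. 170.] -1.43
0.188 -0.000 -0.047 0.567   -> [450.  60. 170.] -2.0
0.081 0.010 0.156 0.625   -> [558. -78. 160.] -2.62
-0.026 0.010 0.174 0.625   -> [ 667. -217.  150.] -3.25
```

Request:
drive_tool(
  moves="-0.012 0.04 0.011 0;-0.012 0.09 0.011 0;-0.012 0.14 0.011 0;-0.012 0.147 0.011 0;-0.012 0.147 0.011 0",
)

```text
time: 27.25
tcp_pos: [492.4, 445.9, 16.0]
orientation: [-1.569, -0.0, -0.862]
ft_force: [0.9, 0.4, 0.7]
finger_gap: 50.1
```

Request:
drive_tool(
  moves="0 0 0 0;0 0 0 0;0 0 0 0;0 0 0 0;0 0 0 0",
  grip=0,
)

```text
time: 27.88
tcp_pos: [492.3, 447.8, 16.2]
orientation: [-1.567, -0.0, -0.859]
ft_force: [-0.5, 1.4, 6.7]
finger_gap: 12.6
```

Request:
drive_tool(
  moves="0 -0.04 0 0;0 -0.09 0 0;0 -0.14 0 0;0 -0.155 0 0;0 -0.155 0 0",
)

```text
time: 28.5
tcp_pos: [491.6, 447.0, 170.2]
orientation: [-1.568, -0.0, -0.86]
ft_force: [-0.1, 0.4, -1.1]
finger_gap: 12.9
```

Request:
drive_tool(
  moves="0.133 0 -0.141 0.567;0.133 0 -0.141 0.567;0.133 0 -0.141 0.567;0.133 0 -0.141 0.567;0.133 0 -0.141 0.567",
)

```text
time: 29.12
tcp_pos: [470.3, 253.2, 167.2]
orientation: [-1.573, -0.0, -1.427]
ft_force: [0.7, 0.7, -0.5]
finger_gap: 13.0
```

Request:
drive_tool(
  moves="0.188 0 -0.047 0.567;0.188 0 -0.047 0.567;0.188 0 -0.047 0.567;0.188 0 -0.047 0.567;0.188 0 -0.047 0.567",
)

```text
time: 29.75
tcp_pos: [451.8, 61.7, 168.7]
orientation: [-1.571, 0.0, -1.992]
ft_force: [-0.1, -0.6, -0.2]
finger_gap: 12.7
```

Request:
drive_tool(
  moves="0.081 0.01 0.156 0.625;0.081 0.01 0.156 0.625;0.081 0.01 0.156 0.625;0.081 0.01 0.156 0.625;0.081 0.01 0.156 0.625",
)

```text
time: 30.38
tcp_pos: [561.2, -75.1, 157.9]
orientation: [-1.572, -0.001, -2.615]
ft_force: [0.1, 0.1, -0.9]
finger_gap: 13.1
```

Request:
drive_tool(
  moves="-0.026 0.01 0.174 0.625;-0.026 0.01 0.174 0.625;-0.026 0.01 0.174 0.625;-0.026 0.01 0.174 0.625;-0.026 0.01 0.174 0.625",
)

```text
time: 31.0
tcp_pos: [670.4, -212.9, 148.0]
orientation: [-1.572, -0.001, 3.044]
ft_force: [-0.4, 0.5, -0.8]
finger_gap: 13.0
```

```bash
python3 go.py - 667,-217,55,3.03
```

```text
at [ 670.4 -212.9  148. ] 3.044
0.003 0.093 0.004 0.014   -> [ 667. -217.   55.] 3.03
```

Request:
drive_tool(
  moves="0.003 0.04 0.009 0.014;0.003 0.084 0.009 0.014;0.003 0.084 0.009 0.014;0.003 0.084 0.009 0.014;0.003 0.084 0.009 0.014",
)

```text
time: 31.62
tcp_pos: [668.0, -223.6, 68.6]
orientation: [-1.569, 0.005, 3.027]
ft_force: [-0.1, -0.0, -0.0]
finger_gap: 12.8
```

Request:
drive_tool(
  moves="0 0 0 0;0 0 0 0;0 0 0 0;0 0 0 0;0 0 0 0",
  grip=0.03,
)

```text
time: 32.25
tcp_pos: [665.9, -223.5, 64.9]
orientation: [-1.571, -0.0, 3.025]
ft_force: [-0.0, -0.2, -0.1]
finger_gap: 30.2
```

Request:
drive_tool(
  moves="0 -0.05 0 0;0 -0.1 0 0;0 -0.15 0 0;0 -0.17 0 0;0 -0.17 0 0",
)

```text
time: 32.88
tcp_pos: [666.9, -223.8, 236.9]
orientation: [-1.57, 0.003, 3.025]
ft_force: [-0.7, 0.5, -0.2]
finger_gap: 29.7
```

```bash
python3 - <<'E'
from r import *
w=cam("wrist");cv2.imwrite("pics/w9.png",w["im"])
E
python3 go.py 668,-220,233,-3.25 570,-50,330,-2.6 400,180,330,-2.2
```

```text
0.116 -0.097 -0.158 -0.650   -> [570. -50. 330.] -2.6
0.014 -0.000 -0.142 -0.200   -> [485.  65. 330.] -2.4
-0.015 -0.000 -0.142 -0.200   -> [400. 180. 330.] -2.2
```

View pics/w9.png

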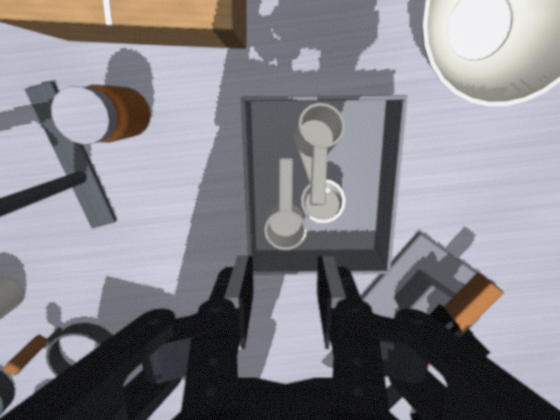

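w9 shows all three scoops inside the basket. Now the stand: I'll take the peg tips from the scene picture.

```bash
cat > stand.py <<'E'
from r import *
def stand(o,psi):
    R=Rn.from_euler("z",psi).as_matrix();f=lambda p:R@np.array(p,float)+np.array([o[0],o[1],0])
    return f
E
python3 - <<'E'
from stand import *
a=cam("scene");b=cam("side")
T=plane(a,[(271.8,186.5),(325.4,189.5),(380.4,192.5)],259);print("tips",T,np.linalg.norm(np.diff(T,axis=0),axis=1))
v=T[2]-T[0];psi=np.arctan2(-v[0],v[1]);c=T.mean(0)[:2]+57.9*np.array([np.cos(psi),np.sin(psi)]);print("psi",psi,"origin",c)
RR=plane(a,[(241.5,226.5),(409.5,236)],196);print("rail ends",RR,np.linalg.norm(RR[1]-RR[0]),RR.mean(0))
f=stand(c,psi)
P=[f(p) for p in([0,-187,197],[0,187,197],[-57.9,-120,259],[-57.9,0,259],[-57.9,120,259],[-60,180,8],[100,180,8],[-60,-180,8],[100,-180,8])]
print("scene",proj(a,P));print("side",proj(b,P))
w1=pickle.load(open("w1.pkl","rb"));w2=pickle.load(open("w2.pkl","rb"));print("w1",proj(w1,P));print("w2",proj(w2,P))
S=cv2.imread("pics/side0.png");x=S[130:280,260:380]
cv2.imwrite("pics/z10.png",cv2.resize(x,(480,600),interpolation=cv2.INTER_CUBIC))
E
```

```text
tips [[623.6  56.7 259. ]
 [607.3 174.9 259. ]
 [590.7 293.2 259. ]] [119.3 119.5]
psi 0.13843630101993434 origin [664.6 182.9]
rail ends [[701.    6.6 196. ]
 [646.5 366.5 196. ]] 364.0381504397765 [673.8 186.6 196. ]
scene [[239.2 222.5]
 [410.4 233.4]
 [271.5 186.5]
 [325.4 189.5]
 [380.7 192.5]
 [391.1 272.8]
 [397.9 325.5]
 [251.  262.6]
 [240.  312.3]]
side [[328.6 203.8]
 [282.5 144.8]
 [300.8 177.2]
 [285.7 157.3]
 [272.7 140.1]
 [268.6 193.8]
 [308.4 185.1]
 [306.4 256.7]
 [353.1 244.1]]
w1 [[138.4 367.8]
 [400.2 338.2]
 [158.9 361.8]
 [257.4 350.3]
 [358.1 339.1]
 [362.5 243.9]
 [368.  316.4]
 [174.9 267.3]
 [192.9 336.6]]
w2 [[398.2 343. ]
 [683.4 314.8]
 [471.3 332.8]
 [579.  322.1]
 [693.  311.2]
 [567.8 223.3]
 [558.5 299.1]
 [368.8 247.1]
 [373.7 318.8]]
```

View pics/z10.png

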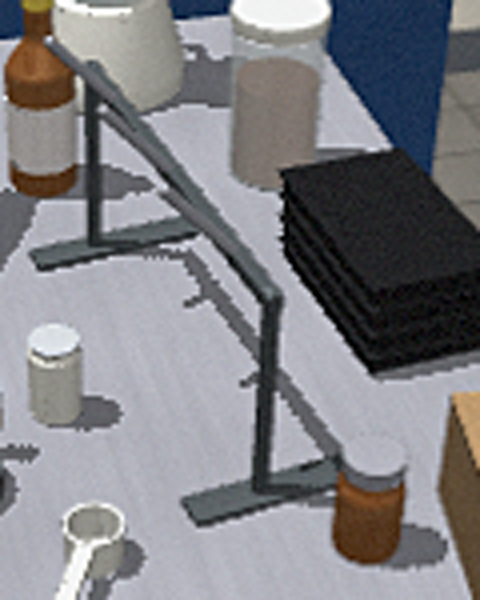

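The crop puts the peg tips at (301,177.5), (285.7,157.5) and (271.7,140), all within 1 px of prediction, so the stand pose holds. Now the first ring, L.

```bash
python3 go.py 666,-224,235,-3.258 530,-60,235,-2.6 496,101,160,-2.42
python3 - <<'E'
from stand import *
f=stand((664.6,182.9),.138)
for k,Y in enumerate((-120,0,120)):
    print("peg",k,[np.round(f([x,Y,b+33])).tolist() for x,b in((-140,282),(-132,262),(-120,245),(-104,226),(-86,205))])
E
```

```text
0.154 -0.000 -0.147 -0.658   -> [530. -60. 235.] -2.6
-0.054 0.075 -0.155 -0.180   -> [496. 101. 160.] -2.42
peg 0 [[542.0, 45.0, 315.0], [550.0, 46.0, 295.0], [562.0, 48.0, 278.0], [578.0, 50.0, 259.0], [596.0, 52.0, 238.0]]
peg 1 [[526.0, 164.0, 315.0], [534.0, 165.0, 295.0], [546.0, 166.0, 278.0], [562.0, 169.0, 259.0], [579.0, 171.0, 238.0]]
peg 2 [[509.0, 283.0, 315.0], [517.0, 284.0, 295.0], [529.0, 285.0, 278.0], [545.0, 287.0, 259.0], [563.0, 290.0, 238.0]]
```

Request:
drive_tool(
  moves="0.154 0 -0.147 -0.658;0.154 0 -0.147 -0.658;0.154 0 -0.147 -0.658;0.154 0 -0.147 -0.658;0.154 0 -0.147 -0.658",
  grip=0.05,
)

```text
time: 33.65
tcp_pos: [528.3, -58.0, 232.9]
orientation: [-1.573, -0.002, -2.598]
ft_force: [0.1, 0.1, -0.7]
finger_gap: 49.8
```

Request:
drive_tool(
  moves="-0.054 0.075 -0.155 -0.18;-0.054 0.075 -0.155 -0.18;-0.054 0.075 -0.155 -0.18;-0.054 0.075 -0.155 -0.18;-0.054 0.075 -0.155 -0.18",
)

```text
time: 34.28
tcp_pos: [496.6, 100.3, 159.3]
orientation: [-1.571, -0.001, -2.421]
ft_force: [0.6, -0.0, 0.0]
finger_gap: 50.2
```

```bash
cat > rg.py <<'E'
import sys
from stand import *
cx,cy,yaw=[float(v) for v in sys.argv[1].split(",")]
w=cam("wrist");cv2.imwrite("pics/rg%d.png"%int(w["s"]["time"]*10),w["im"]);print(w["s"]["tcp_pos"],w["s"]["orientation"])
e=np.array([np.cos(yaw),np.sin(yaw)]);g=np.array([cx,cy])+52*e
u=proj(w,[[*g,72],[cx,cy,11],[*g,22],[cx+42,cy,22]]);print("expect top,cen",u[:2])
b,c,a=blob(wood(w["im"]),u[0]);P=np.argwhere(b)[:,::-1].astype(np.float32);r=cv2.minAreaRect(P)
bx=cv2.boxPoints(r);print("wood area",a,"rect px",bx.tolist(),"at z72",plane(w,bx,72)[:,:2].tolist(),"cent z47",plane(w,[c],47)[0,:2])
V=cv2.GaussianBlur(w["im"],(5,5),0).max(2).astype(int);pts=[];med=np.median(V)
x0,y0=u[1]
for th in np.linspace(0,2*np.pi,90,endpoint=False):
    d=np.array([np.cos(th),np.sin(th)]);q=proj(w,[[cx+40*np.cos(th),cy+40*np.sin(th),22]])[0]
    rr=np.linspace(.75,1.3,60);S=np.array([x0,y0])+(q-[x0,y0])*rr[:,None];ok=(S[:,0]>=0)&(S[:,0]<560)&(S[:,1]>=0)&(S[:,1]<420)
    if not ok.all(): continue
    vals=V[S[:,1].astype(int),S[:,0].astype(int)];k=vals.argmin()
    if vals[k]<55 and 0<k<59: pts.append(S[k])
pts=np.array(pts);print("rim pts",len(pts))
if len(pts)>8:
    X=plane(w,pts,12)[:,:2].astype(np.float32);el=cv2.fitEllipse(X);print("fit",el)
    gc=plane(w,[c],47)[0,:2];v=gc-np.array(el[0]);print("yaw %.3f d %.1f"%(np.arctan2(v[1],v[0]),np.hypot(*v)))
E
python3 rg.py 456,66,.72
```

```text
[496.6 100.3 159.3] [-1.6 -0.  -2.4]
expect top,cen [[283.  214.4]
 [283.3 245.1]]
wood area 526 rect px [[272.0, 188.0], [290.0, 188.0], [290.0, 221.0], [272.0, 221.0]] at z72 [[504.7683218965742, 119.11473216245406], [513.1426079136643, 109.59398936174202], [494.6113937569, 93.13337291970986], [485.9678665255053, 102.96141292198081]] cent z47 [493.4 100.4]
rim pts 65
fit ((459.0506286621094, 66.89462280273438), (77.37079620361328, 77.91083526611328), 160.2085418701172)
yaw 0.773 d 48.0
```

```bash
ls pics | grep rg; f=$(ls -t pics/rg*|head -1); cp $f pics/v1.png
```

```text
rg342.png
```

View pics/v1.png

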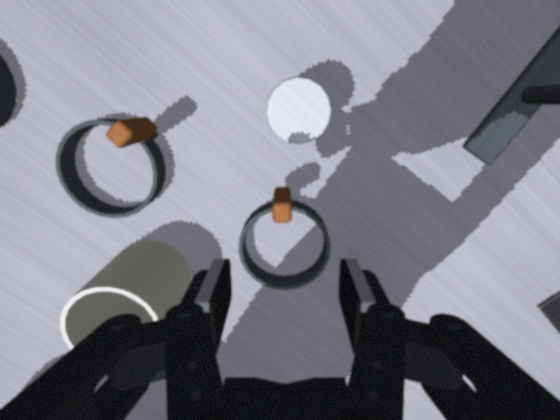

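v1 shows ring L (centre (284,244)) and its grip (281,205), in line between the fingers. Ring M is at (110,167), undisturbed.

```bash
python3 go.py - 495,102,33,-2.38 495,102,150,-2.38 500,60,315,-1.5 530,45,320,-.6 542,45,320,.138 550,46,295,.138 562,48,278,.138 578,50,259,.138 596,52,238,.138
```

```text
at [497.1 100.  159.9] -2.421
0.000 0.127 -0.003 -0.041   -> [495. 102.  33.] -2.38
0.000 -0.117 0.000 -0.000   -> [495. 102. 150.] -2.38
0.013 -0.082 0.017 -0.440   -> [498.  81. 232.] -1.94
0.019 -0.083 0.010 -0.440   -> [500.  60. 315.] -1.5
0.009 -0.002 0.014 -0.450   -> [515.  52. 318.] -1.05
0.014 -0.002 0.009 -0.450   -> [530.  45. 320.] -0.6
0.010 0.000 0.007 -0.738   -> [542.  45. 320.] 0.14
0.008 0.025 -0.000 -0.000   -> [550.  46. 295.] 0.14
0.012 0.017 0.000 -0.000   -> [562.  48. 278.] 0.14
0.016 0.019 -0.000 -0.000   -> [578.  50. 259.] 0.14
0.018 0.021 -0.000 -0.000   -> [596.  52. 238.] 0.14
```

Request:
drive_tool(
  moves="0 0.05 -0.003 -0.041;0 0.1 -0.003 -0.041;0 0.127 -0.003 -0.041;0 0.127 -0.003 -0.041;0 0.127 -0.003 -0.041",
)

```text
time: 34.95
tcp_pos: [496.1, 102.6, 34.7]
orientation: [-1.569, 0.002, -2.38]
ft_force: [0.1, 0.2, 0.8]
finger_gap: 50.1
```

Request:
drive_tool(
  moves="0 0 0 0;0 0 0 0;0 0 0 0;0 0 0 0;0 0 0 0",
  grip=0,
  newtons=60,
)

```text
time: 35.58
tcp_pos: [495.7, 103.5, 34.5]
orientation: [-1.569, 0.002, -2.379]
ft_force: [-0.1, -0.3, 5.9]
finger_gap: 13.2
```

Request:
drive_tool(
  moves="0 -0.03 0 0;0 -0.07 0 0;0 -0.117 0 0;0 -0.117 0 0;0 -0.117 0 0",
)

```text
time: 36.2
tcp_pos: [494.2, 103.4, 149.7]
orientation: [-1.571, 0.0, -2.379]
ft_force: [-0.5, 0.2, -1.9]
finger_gap: 13.4
```

Request:
drive_tool(
  moves="0.013 -0.082 0.017 -0.44;0.013 -0.082 0.017 -0.44;0.013 -0.082 0.017 -0.44;0.013 -0.082 0.017 -0.44;0.013 -0.082 0.017 -0.44",
)

```text
time: 36.83
tcp_pos: [495.9, 82.1, 230.3]
orientation: [-1.573, -0.001, -1.94]
ft_force: [0.3, -0.2, -0.4]
finger_gap: 13.4
```

Request:
drive_tool(
  moves="0.019 -0.083 0.01 -0.44;0.019 -0.083 0.01 -0.44;0.019 -0.083 0.01 -0.44;0.019 -0.083 0.01 -0.44;0.019 -0.083 0.01 -0.44",
)

```text
time: 37.45
tcp_pos: [498.8, 60.9, 313.8]
orientation: [-1.573, 0.0, -1.501]
ft_force: [0.5, -0.8, -0.9]
finger_gap: 13.2
```

Request:
drive_tool(
  moves="0.021 -0.004 0.019 -0.8;0.021 -0.004 0.019 -0.8;0.021 -0.004 0.019 -0.8;0.021 -0.004 0.019 -0.8;0.021 -0.004 0.019 -0.8",
)

```text
time: 38.08
tcp_pos: [519.4, 41.3, 318.0]
orientation: [-1.572, 0.001, -0.696]
ft_force: [-0.2, 0.5, -0.8]
finger_gap: 13.0
```

```bash
python3 go.py - 542,45,318,.138
```

```text
at [519.4  41.3 318. ] -0.696
0.008 0.000 0.009 -0.417   -> [531.  43. 318.] -0.28
0.010 0.000 0.005 -0.417   -> [542.  45. 318.] 0.14
```

Request:
drive_tool(
  moves="0.015 0 0.017 -0.834;0.015 0 0.017 -0.834;0.015 0 0.017 -0.834;0.015 0 0.017 -0.834;0.015 0 0.017 -0.834",
)

```text
time: 38.7
tcp_pos: [541.8, 44.7, 318.0]
orientation: [-1.571, 0.002, 0.138]
ft_force: [-0.1, 0.2, -1.0]
finger_gap: 13.3
```

Run:
```python
from stand import *
f=stand((664.6,182.9),.138)
a=cam("scene");s=a["s"];print(s["tcp_pos"],s["orientation"])
q=Rn.from_euler("z",-.138).as_matrix()@(s["tcp_pos"]-[664.6,182.9,0]);print("stand frame",q)
c=a["im"][120:270,230:380];cv2.imwrite("pics/v2.png",cv2.resize(c,(600,600),interpolation=cv2.INTER_CUBIC))
```

```text
[541.8  44.7 318. ] [-1.6  0.   0.1]
stand frame [-140.7 -120.   318. ]
```

View pics/v2.png

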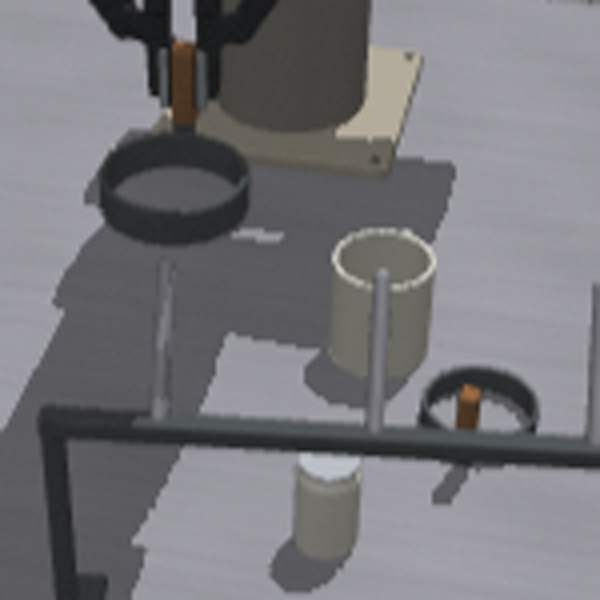

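v2 shows the ring level above peg 0's tip (164,262). Now I'll thread it.

Request:
drive_tool(
  moves="0.005 0.012 0 0;0.009 0.022 0 0;0.015 0.031 0 0;0.021 0.039 0 0;0.021 0.039 0 0",
)

```text
time: 39.38
tcp_pos: [562.9, 47.4, 278.7]
orientation: [-1.571, 0.002, 0.135]
ft_force: [0.0, 0.1, -1.7]
finger_gap: 13.3
```

Request:
drive_tool(
  moves="0.008 0.01 0 0;0.016 0.019 0 0;0.025 0.03 0 0;0.034 0.04 0 0;0.034 0.04 0 0",
)

```text
time: 40.0
tcp_pos: [596.5, 52.0, 238.2]
orientation: [-1.57, 0.003, 0.135]
ft_force: [-0.2, 0.7, -0.9]
finger_gap: 13.3
```

```bash
cat > hang.py <<'E'
from stand import *
a=cam("scene");b=cam("side");s=a["s"];q=Rn.from_euler("z",-.138).as_matrix()@(s["tcp_pos"]-[664.6,182.9,0]);print("stand frame",q,"F",s["ft_force"])
A=cv2.resize(a["im"][120:270,230:440],(560,400),interpolation=cv2.INTER_CUBIC);B=cv2.resize(b["im"][120:250,240:340],(240,312),interpolation=cv2.INTER_CUBIC)
B=cv2.copyMakeBorder(B,0,88,0,0,cv2.BORDER_CONSTANT);cv2.imwrite("pics/hang%d.png"%int(10*s["time"]),np.hstack([A,B]))
E
python3 hang.py
```

```text
stand frame [ -85.5 -120.3  238.2] F [-0.2  0.7 -0.9]
```

Request:
drive_tool(
  moves="0 0 0 0;0 0 0 0;0 0 0 0;0 0 0 0;0 0 0 0",
  grip=0.07,
)

```text
time: 40.72
tcp_pos: [596.7, 51.9, 240.1]
orientation: [-1.571, -0.0, 0.135]
ft_force: [-0.6, -0.2, 0.1]
finger_gap: 70.2
```

Request:
drive_tool(
  moves="0 -0.03 0 0;0 -0.07 0 0;-0.02 -0.1 0 0;-0.05 -0.1 0 0;-0.08 -0.1 0 0",
)

```text
time: 41.35
tcp_pos: [516.8, 41.0, 340.6]
orientation: [-1.571, -0.001, 0.135]
ft_force: [0.3, -0.6, -0.4]
finger_gap: 69.5
```

```bash
cp h.py /dev/null
cat > chk.py <<'E'
# hung ring check: grip wood centroid triangulated from scene+side; dark ring extent
from stand import *
a=cam("scene");b=cam("side");f=stand((664.6,182.9),.138)
ma,mb=wood(a["im"]),wood(b["im"])
for Y in(-120,0,120):
    s=f([-60,Y,150]);ua,ub=proj(a,[s])[0],proj(b,[s])[0]
    try:
        _,ca,na=blob(ma,ua);_,cb,nb=blob(mb,ub);X,e=tri(a,ca,b,cb);q=Rn.from_euler("z",-.138).as_matrix()@(X-[664.6,182.9,0])
        print(Y,"wood scene",ca,na,"side",cb,nb,"world",X,"gap %.1f"%e,"stand",q)
    except Exception as ex: print(Y,ex)
cv2.imwrite("pics/cks%d.png"%int(10*a["s"]["time"]),a["im"]);cv2.imwrite("pics/ckb%d.png"%int(10*a["s"]["time"]),b["im"])
E
python3 chk.py; python3 go.py - 466,221,160,-3.17
```

```text
-120 wood scene [273.5 221.5] 8 side [292.2 209.5] 84 world [603.4  56.7 144.2] gap 10.3 stand [ -78.  -116.6  144.2]
0 wood scene [346.9 221.1] 47 side [270.5 175.3] 80 world [573.6 231.6 158.2] gap 15.0 stand [-83.4  60.7 158.2]
120 wood scene [346.9 221.1] 47 side [270.5 175.3] 80 world [573.6 231.6 158.2] gap 15.0 stand [-83.4  60.7 158.2]
at [515.8  41.  340.7] 0.135
-0.005 0.036 0.037 0.661   -> [506.  77. 305.] -0.53
-0.027 0.036 0.026 0.661   -> [496. 113. 268.] -1.19
-0.037 0.036 0.004 0.661   -> [486. 149. 232.] -1.85
-0.032 0.036 -0.019 0.661   -> [476. 185. 196.] -2.51
-0.013 0.036 -0.035 0.661   -> [466. 221. 160.] -3.17
```

```bash
cat > hung.py <<'E'
# hung ring: pixels newly dark against the first pictures, near each peg; ellipse centre cast onto the peg's plane stand y
import sys
from stand import *
a=cam("scene");b=cam("side");f=stand((664.6,182.9),.138);Rz=Rn.from_euler("z",.138).as_matrix();nrm=Rz[:,1]
for Y in [float(v) for v in sys.argv[1:]]:
    seat=f([-19.3,Y,213])
    for n,c in(("scene",a),("side",b)):
        o=cv2.imread(f"pics/{n}0.png").astype(int);d=(np.abs(o-c["im"].astype(int)).max(2)>30)&(c["im"].max(2)<80)&(o.max(2)>c["im"].max(2)+25)
        u=proj(c,[f([-30,Y,165])])[0];m=np.zeros_like(d);x,y=u.astype(int);h=28 if n=="side" else 34
        m[y-h:y+h,x-h:x+h]=d[y-h:y+h,x-h:x+h];m=cv2.morphologyEx(m.astype(np.uint8),cv2.MORPH_CLOSE,np.ones((3,3)))
        b2,cc,ar=blob(m>0,u);P=np.argwhere(b2)[:,::-1].astype(np.int32);e=cv2.fitEllipse(cv2.convexHull(P))
        r=ray(c,[e[0]])[0];t=((f([0,Y,0])-c["o"])@nrm)/(r@nrm);X=c["o"]+t*r;q=Rz.T@(X-[664.6,182.9,0])
        print(Y,n,"area",ar,"bbox",cv2.boundingRect(P),"ell",np.array(e[0]),np.array(e[1]),"stand pt",q,"to seat %.1f"%np.linalg.norm(X-seat))
        k=c["im"][y-45:y+45,x-45:x+45];print
E
python3 hung.py -120
```

```text
-120.0 scene area 302 bbox (239, 210, 45, 19) ell [261.1 221.5] [21.  46.6] stand pt [  97.5 -120.   288.3] to seat 138.9
-120.0 side area 369 bbox (296, 185, 34, 27) ell [312.5 198.4] [26.5 37.1] stand pt [ -19.3 -120.   176. ] to seat 37.0
```

Request:
drive_tool(
  moves="-0.005 0.036 0.037 0.661;-0.005 0.036 0.037 0.661;-0.005 0.036 0.037 0.661;-0.005 0.036 0.037 0.661;-0.005 0.036 0.037 0.661",
  grip=0.05,
)

```text
time: 42.18
tcp_pos: [508.0, 77.3, 303.7]
orientation: [-1.571, 0.0, -0.525]
ft_force: [0.4, 0.3, -1.0]
finger_gap: 50.2
```

Request:
drive_tool(
  moves="-0.027 0.036 0.026 0.661;-0.027 0.036 0.026 0.661;-0.027 0.036 0.026 0.661;-0.027 0.036 0.026 0.661;-0.027 0.036 0.026 0.661",
)

```text
time: 42.8
tcp_pos: [497.4, 113.3, 267.8]
orientation: [-1.571, 0.0, -1.184]
ft_force: [0.1, -0.4, 0.2]
finger_gap: 49.6
```

Request:
drive_tool(
  moves="-0.037 0.036 0.004 0.661;-0.037 0.036 0.004 0.661;-0.037 0.036 0.004 0.661;-0.037 0.036 0.004 0.661;-0.037 0.036 0.004 0.661",
)

```text
time: 43.42
tcp_pos: [487.2, 149.0, 231.9]
orientation: [-1.571, -0.0, -1.844]
ft_force: [0.4, 0.3, -0.4]
finger_gap: 50.0
```

Request:
drive_tool(
  moves="-0.032 0.036 -0.019 0.661;-0.032 0.036 -0.019 0.661;-0.032 0.036 -0.019 0.661;-0.032 0.036 -0.019 0.661;-0.032 0.036 -0.019 0.661",
)

```text
time: 44.05
tcp_pos: [477.6, 185.0, 196.0]
orientation: [-1.571, 0.0, -2.504]
ft_force: [-0.6, 0.0, -1.0]
finger_gap: 50.0
```

Request:
drive_tool(
  moves="-0.013 0.036 -0.035 0.661;-0.013 0.036 -0.035 0.661;-0.013 0.036 -0.035 0.661;-0.013 0.036 -0.035 0.661;-0.013 0.036 -0.035 0.661",
)

```text
time: 44.68
tcp_pos: [467.3, 220.9, 160.0]
orientation: [-1.571, 0.0, 3.118]
ft_force: [0.3, -0.2, 0.0]
finger_gap: 50.2
```

```bash
python3 rg.py 413.5,223,-.03
```

```text
[467.3 220.9 160. ] [-1.6  0.   3.1]
expect top,cen [[284.2 215.1]
 [283.8 245.8]]
wood area 524 rect px [[277.0, 224.0], [277.0, 191.0], [296.0, 191.0], [296.0, 224.0]] at z72 [[458.7393189899383, 226.87670245166169], [483.7131768121998, 226.13002785308692], [483.3993834684378, 212.66935776028134], [458.4135572061742, 212.9848711380975]] cent z47 [463. 220.]
rim pts 63
fit ((415.3052062988281, 224.8298797607422), (76.96678161621094, 78.39112854003906), 80.25030517578125)
yaw -0.100 d 47.9
```

```bash
python3 go.py 467.3,220.9,160,-3.165 466,220,33,-3.22 466,220,180,-3.22 480,190,250,-2.4 490,175,318,-1.6 505,165,318,-.8 525,164,318,.0 ; python3 go.py 466,220,180,-3.22 467,218,33,-3.22
```

```text
0.001 0.127 0.001 0.055   -> [466. 220.  33.] -3.22
0.000 -0.147 0.000 -0.000   -> [466. 220. 180.] -3.22
-0.008 -0.035 0.014 -0.410   -> [473. 205. 215.] -2.81
-0.002 -0.035 0.016 -0.410   -> [480. 190. 250.] -2.4
0.003 -0.068 0.018 -0.800   -> [490. 175. 318.] -1.6
0.010 0.000 0.015 -0.800   -> [505. 165. 318.] -0.8
0.015 0.000 0.014 -0.800   -> [525. 164. 318.] 0.0
-0.001 0.147 0.002 -0.000   -> [467. 218.  33.] -3.22
```

Request:
drive_tool(
  moves="0.001 0.05 0.001 0.055;0.001 0.1 0.001 0.055;0.001 0.126 0.001 0.055;0.001 0.126 0.001 0.055;0.001 0.126 0.001 0.055",
)

```text
time: 45.35
tcp_pos: [467.3, 220.2, 35.4]
orientation: [-1.572, 0.002, 3.06]
ft_force: [0.4, 0.4, 0.3]
finger_gap: 49.9
```

Request:
drive_tool(
  moves="0 0 0 0;0 0 0 0;0 0 0 0;0 0 0 0;0 0 0 0",
  grip=0,
)

```text
time: 45.98
tcp_pos: [467.3, 220.3, 35.5]
orientation: [-1.572, 0.002, 3.059]
ft_force: [-1.2, 0.1, 6.6]
finger_gap: 13.3
```

Request:
drive_tool(
  moves="0 -0.03 0 0;0 -0.07 0 0;0 -0.12 0 0;0 -0.147 0 0;0 -0.147 0 0",
)

```text
time: 46.6
tcp_pos: [468.0, 220.5, 184.1]
orientation: [-1.573, 0.005, 3.059]
ft_force: [0.5, -0.4, -1.1]
finger_gap: 13.2
```

Request:
drive_tool(
  moves="-0.016 -0.07 0.029 -0.82;-0.016 -0.07 0.029 -0.82;-0.016 -0.07 0.029 -0.82;-0.016 -0.07 0.029 -0.82;-0.016 -0.07 0.029 -0.82",
)

```text
time: 47.22
tcp_pos: [479.0, 189.4, 248.8]
orientation: [-1.572, -0.003, -2.401]
ft_force: [-0.2, 0.6, -1.7]
finger_gap: 13.1
```

Request:
drive_tool(
  moves="0.003 -0.068 0.018 -0.8;0.003 -0.068 0.018 -0.8;0.003 -0.068 0.018 -0.8;0.003 -0.068 0.018 -0.8;0.003 -0.068 0.018 -0.8",
)

```text
time: 47.85
tcp_pos: [489.1, 174.2, 316.8]
orientation: [-1.574, -0.001, -1.601]
ft_force: [-0.2, 0.1, -0.5]
finger_gap: 13.5
```

Request:
drive_tool(
  moves="0.01 0 0.015 -0.8;0.01 0 0.015 -0.8;0.01 0 0.015 -0.8;0.01 0 0.015 -0.8;0.01 0 0.015 -0.8",
)

```text
time: 48.48
tcp_pos: [503.7, 163.7, 316.7]
orientation: [-1.573, 0.002, -0.801]
ft_force: [-0.1, -0.5, -0.5]
finger_gap: 13.1
```

```bash
python3 go.py - 525.5,163.5,318,.12
```

```text
at [503.7 163.7 316.7] -0.801
0.008 -0.001 0.008 -0.460   -> [515. 164. 317.] -0.34
0.010 -0.001 0.004 -0.460   -> [526. 164. 318.] 0.12
```

Request:
drive_tool(
  moves="0.015 -0.001 0.015 -0.93;0.015 -0.001 0.015 -0.93;0.015 -0.001 0.015 -0.93;0.015 -0.001 0.015 -0.93;0.015 -0.001 0.015 -0.93",
)

```text
time: 49.1
tcp_pos: [524.9, 163.3, 317.6]
orientation: [-1.571, 0.003, 0.131]
ft_force: [-0.1, 0.6, -1.3]
finger_gap: 13.1
```

```bash
python3 hang.py; python3 go.py - 525.6,163.6,318,.138
```

```text
stand frame [-141.1   -0.2  317.6] F [-0.1  0.6 -1.3]
at [524.9 163.3 317.8] 0.128
0.001 -0.000 0.000 -0.010   -> [526. 164. 318.] 0.14
```

Same approach, so the same threading path. I'll thread and release.

Request:
drive_tool(
  moves="0.005 0.012 0 0;0.009 0.022 0 0;0.015 0.031 0 0;0.021 0.039 0 0;0.021 0.039 0 0",
)

```text
time: 49.82
tcp_pos: [546.2, 166.0, 279.7]
orientation: [-1.571, 0.002, 0.125]
ft_force: [0.5, -0.0, -0.5]
finger_gap: 13.1
```

Request:
drive_tool(
  moves="0.008 0.01 0 0;0.016 0.019 0 0;0.025 0.03 0 0;0.034 0.04 0 0;0.034 0.04 0 0",
)

```text
time: 50.45
tcp_pos: [579.9, 170.1, 239.2]
orientation: [-1.571, 0.003, 0.125]
ft_force: [0.2, 0.1, -0.2]
finger_gap: 13.4
```

```bash
python3 hang.py
```

```text
stand frame [-85.7  -1.  239.2] F [ 0.2  0.1 -0.2]
```

Request:
drive_tool(
  moves="0 0 0 0;0 0 0 0;0 0 0 0;0 0 0 0;0 0 0 0",
  grip=0.07,
)

```text
time: 51.18
tcp_pos: [580.0, 170.3, 241.1]
orientation: [-1.571, -0.0, 0.125]
ft_force: [1.5, -0.7, -0.9]
finger_gap: 70.2
```

Request:
drive_tool(
  moves="0 -0.03 0 0;0 -0.07 0 0;-0.02 -0.1 0 0;-0.05 -0.1 0 0;-0.08 -0.1 0 0",
)

```text
time: 51.8
tcp_pos: [500.1, 160.2, 341.6]
orientation: [-1.571, -0.001, 0.125]
ft_force: [-0.4, -0.8, 1.2]
finger_gap: 69.8
```

```bash
python3 hung.py -120 0;python3 chk.py; python3 go.py - 433,387,160,-2.5
```

```text
-120.0 scene area 462 bbox (246, 211, 58, 17) ell [276.3 219.6] [16.3 71.5] stand pt [-130.1 -120.   101.3] to seat 157.4
-120.0 side area 595 bbox (285, 174, 43, 38) ell [304.3 192.4] [33.8 48.2] stand pt [ -46.  -120.   204.2] to seat 28.1
0.0 scene area 187 bbox (288, 215, 47, 14) ell [311.3 222.1] [14.1 53.9] stand pt [1269.6   -0.  1297. ] to seat 1684.1
0.0 side area 592 bbox (285, 166, 37, 43) ell [302.7 188.7] [31.7 49.6] stand pt [ -0.1   0.  130.1] to seat 85.1
-120 wood scene [273.3 221.3] 9 side [291.9 209.5] 82 world [602.7  56.4 144.5] gap 11.1 stand [ -78.7 -116.8  144.5]
0 wood scene [273.3 221.3] 9 side [277.9 188.2] 74 world [593.4  78.9 177.8] gap 83.8 stand [-84.8 -93.2 177.8]
120 wood scene [409.4 224.4] 69 side [270.5 175.3] 80 world [568.8 353.8 124.4] gap 72.7 stand [-71.4 182.5 124.4]
at [500.7 160.3 341.4] 0.125
-0.010 0.045 0.058 0.656   -> [484. 217. 296.] -0.53
-0.043 0.045 0.040 0.656   -> [467. 274. 251.] -1.19
-0.059 0.045 0.006 0.656   -> [450. 330. 205.] -1.84
-0.050 0.045 -0.032 0.656   -> [433. 387. 160.] -2.5
```

Request:
drive_tool(
  moves="-0.01 0.045 0.058 0.656;-0.01 0.045 0.058 0.656;-0.01 0.045 0.058 0.656;-0.01 0.045 0.058 0.656;-0.01 0.045 0.058 0.656",
  grip=0.05,
)

```text
time: 52.62
tcp_pos: [484.1, 216.7, 295.6]
orientation: [-1.571, 0.0, -0.53]
ft_force: [0.3, 0.0, -0.0]
finger_gap: 50.0
```

Request:
drive_tool(
  moves="-0.043 0.045 0.04 0.656;-0.043 0.045 0.04 0.656;-0.043 0.045 0.04 0.656;-0.043 0.045 0.04 0.656;-0.043 0.045 0.04 0.656",
)

```text
time: 53.25
tcp_pos: [467.0, 272.9, 250.8]
orientation: [-1.571, -0.0, -1.184]
ft_force: [0.5, -1.2, -0.3]
finger_gap: 50.2
```

Request:
drive_tool(
  moves="-0.059 0.045 0.006 0.656;-0.059 0.045 0.006 0.656;-0.059 0.045 0.006 0.656;-0.059 0.045 0.006 0.656;-0.059 0.045 0.006 0.656",
)

```text
time: 53.88
tcp_pos: [450.4, 329.8, 205.9]
orientation: [-1.571, -0.0, -1.839]
ft_force: [-0.5, -0.7, -0.6]
finger_gap: 49.9
```

Request:
drive_tool(
  moves="-0.05 0.045 -0.032 0.656;-0.05 0.045 -0.032 0.656;-0.05 0.045 -0.032 0.656;-0.05 0.045 -0.032 0.656;-0.05 0.045 -0.032 0.656",
)

```text
time: 54.5
tcp_pos: [432.9, 386.5, 161.0]
orientation: [-1.571, 0.0, -2.494]
ft_force: [-0.4, -0.1, -0.7]
finger_gap: 50.4
```

```bash
python3 rg.py 390,356,.63
```

```text
[432.9 386.5 161. ] [-1.6  0.  -2.5]
expect top,cen [[283.6 213.2]
 [282.8 244.1]]
wood area 528 rect px [[276.0, 220.0], [276.0, 188.0], [295.0, 188.0], [295.0, 220.0]] at z72 [[424.4641593002464, 387.8674564096507], [443.8660025692807, 402.3013872078192], [452.0002917482668, 391.543213150138], [432.85048472474324, 376.77487043010154]] cent z47 [431.5 385.1]
rim pts 64
fit ((391.5578918457031, 358.80792236328125), (76.56928253173828, 80.12191009521484), 127.97268676757812)
yaw 0.583 d 47.8
```

```bash
python3 go.py - 433.5,386,34,-2.547 433.5,386,180,-2.547 455,335,250,-1.75 480,300,318,-.95 500,285,318,-.2 509,282.5,318,.138
```

```text
at [432.9 386.5 161. ] -2.494
-0.000 0.127 0.001 0.053   -> [434. 386.  34.] -2.55
0.000 -0.146 0.000 -0.000   -> [434. 386. 180.] -2.55
0.011 -0.070 0.054 -0.797   -> [455. 335. 250.] -1.75
0.030 -0.068 0.031 -0.800   -> [480. 300. 318.] -0.95
0.024 0.000 0.008 -0.750   -> [500. 285. 318.] -0.2
0.009 -0.000 -0.001 -0.338   -> [509. 282. 318.] 0.14
```

Request:
drive_tool(
  moves="0 0.05 0.001 0.053;0 0.1 0.001 0.053;0 0.126 0.001 0.053;0 0.126 0.001 0.053;0 0.126 0.001 0.053",
)

```text
time: 55.18
tcp_pos: [434.3, 386.4, 36.5]
orientation: [-1.571, 0.002, -2.55]
ft_force: [0.0, 0.5, -0.4]
finger_gap: 49.6
```

Request:
drive_tool(
  moves="0 0 0 0;0 0 0 0;0 0 0 0;0 0 0 0;0 0 0 0",
  grip=0,
)

```text
time: 55.8
tcp_pos: [434.2, 386.5, 36.7]
orientation: [-1.571, 0.002, -2.551]
ft_force: [-0.5, -0.6, 6.5]
finger_gap: 13.0
```

Request:
drive_tool(
  moves="0 -0.03 0 0;0 -0.07 0 0;0 -0.12 0 0;0 -0.146 0 0;0 -0.146 0 0",
)

```text
time: 56.42
tcp_pos: [434.9, 386.9, 184.5]
orientation: [-1.571, 0.006, -2.552]
ft_force: [0.1, 0.0, -1.2]
finger_gap: 13.0
```

Request:
drive_tool(
  moves="0.011 -0.07 0.054 -0.797;0.011 -0.07 0.054 -0.797;0.011 -0.07 0.054 -0.797;0.011 -0.07 0.054 -0.797;0.011 -0.07 0.054 -0.797",
)

```text
time: 57.05
tcp_pos: [453.6, 334.2, 248.9]
orientation: [-1.573, -0.002, -1.751]
ft_force: [-0.2, -1.0, -1.3]
finger_gap: 13.2
```

Request:
drive_tool(
  moves="0.03 -0.068 0.031 -0.8;0.03 -0.068 0.031 -0.8;0.03 -0.068 0.031 -0.8;0.03 -0.068 0.031 -0.8;0.03 -0.068 0.031 -0.8",
)

```text
time: 57.68
tcp_pos: [478.8, 299.3, 316.8]
orientation: [-1.574, 0.0, -0.951]
ft_force: [0.1, -0.8, -0.3]
finger_gap: 13.0
```

Request:
drive_tool(
  moves="0.024 0 0.008 -0.75;0.024 0 0.008 -0.75;0.024 0 0.008 -0.75;0.024 0 0.008 -0.75;0.024 0 0.008 -0.75",
)

```text
time: 58.3
tcp_pos: [499.2, 284.4, 317.0]
orientation: [-1.572, 0.002, -0.206]
ft_force: [-0.8, -0.4, -1.0]
finger_gap: 13.3
```

Request:
drive_tool(
  moves="0.009 0 -0.001 -0.338;0.009 0 -0.001 -0.338;0.009 0 -0.001 -0.338;0.009 0 -0.001 -0.338;0.009 0 -0.001 -0.338",
)

```text
time: 58.92
tcp_pos: [508.1, 281.9, 318.8]
orientation: [-1.571, 0.0, 0.13]
ft_force: [-0.3, -0.9, -1.5]
finger_gap: 13.3
```

```bash
python3 hang.py; python3 go.py - 509.2,282.5,318,.138
```

```text
stand frame [-141.4  119.5  318.8] F [-0.3 -0.9 -1.5]
at [508.2 281.9 319. ] 0.132
0.001 0.001 0.000 -0.006   -> [509. 282. 318.] 0.14
```

Request:
drive_tool(
  moves="0.005 0.01 0 0;0.009 0.02 0 0;0.015 0.029 0 0;0.021 0.037 0 0;0.022 0.038 0 0",
)

```text
time: 59.65
tcp_pos: [530.1, 284.5, 279.6]
orientation: [-1.571, 0.002, 0.133]
ft_force: [0.9, 0.8, -1.5]
finger_gap: 12.9
```

Request:
drive_tool(
  moves="0.008 0.01 0 0;0.016 0.019 0 0;0.025 0.03 0 0;0.034 0.04 0 0;0.034 0.04 0 0",
)

```text
time: 60.28
tcp_pos: [563.7, 288.9, 239.1]
orientation: [-1.572, 0.003, 0.133]
ft_force: [0.3, -0.2, -0.5]
finger_gap: 13.1
```

Request:
drive_tool(
  moves="0 0 0 0;0 0 0 0;0 0 0 0;0 0 0 0;0 0 0 0",
  grip=0.07,
)

```text
time: 60.9
tcp_pos: [563.8, 289.3, 241.2]
orientation: [-1.571, -0.0, 0.133]
ft_force: [0.7, -0.0, -0.2]
finger_gap: 70.0
```

Request:
drive_tool(
  moves="0 -0.03 0 0;0 -0.07 0 0;-0.02 -0.1 0 0;-0.05 -0.1 0 0;-0.08 -0.1 0 0",
)

```text
time: 61.52
tcp_pos: [483.9, 278.6, 341.6]
orientation: [-1.57, -0.001, 0.133]
ft_force: [-0.1, 0.0, 0.6]
finger_gap: 70.2
```

Request:
drive_tool(
  moves="-0.1 0 0.15 0;-0.1 0 0.15 0;-0.1 0 0.15 0;-0.1 0 0.15 0;-0.1 0 0.15 0",
)

```text
time: 62.15
tcp_pos: [365.5, 413.8, 341.0]
orientation: [-1.571, -0.0, 0.134]
ft_force: [0.4, 0.3, 0.2]
finger_gap: 70.1
```

Run:
```python
from stand import *
a=cam("scene");b=cam("side");f=stand((664.6,182.9),.138);Rz=Rn.from_euler("z",.138).as_matrix()
m=wood(b["im"]);n,l,st,c=cv2.connectedComponentsWithStats(m.astype(np.uint8))
for k in range(1,n):
    if 25<st[k,4]<140: print("side wood",c[k],st[k,4])
# expected grip px if hung like the first
for Y in(-120,0,120): print(Y,"expected side grip",proj(b,[f([-78,Y,144])])[0],"scene",proj(a,[f([-78,Y,144])])[0])
A=cv2.resize(b["im"][120:320,180:330],(450,600),interpolation=cv2.INTER_CUBIC);B=cv2.resize(b["im"][290:410,180:400],(350,191),interpolation=cv2.INTER_CUBIC)
C=cv2.resize(a["im"][160:290,110:430],(350,142));D=cv2.resize(a["im"][175:255,230:430],(350,140),interpolation=cv2.INTER_CUBIC)
R=np.vstack([B,C,D]);R=cv2.copyMakeBorder(R,0,600-R.shape[0],0,0,cv2.BORDER_CONSTANT);cv2.imwrite("pics/final.png",np.hstack([A,R]));cv2.imwrite("pics/fa.png",a["im"]);cv2.imwrite("pics/fb.png",b["im"])
```

```text
side wood [22.7 88.2] 40
side wood [143.  151.1] 47
side wood [278.1 188.3] 78
side wood [292.2 209.5] 86
side wood [372.6 242.1] 30
side wood [409.3 248.9] 47
side wood [373.6 260.5] 27
side wood [426.3 275. ] 46
side wood [385.7 292.5] 27
-120 expected side grip [293.9 211.4] scene [273.6 220. ]
0 expected side grip [280.1 190. ] scene [323.  223.1]
120 expected side grip [268.  171.4] scene [373.5 226.2]
```

View pics/final.png

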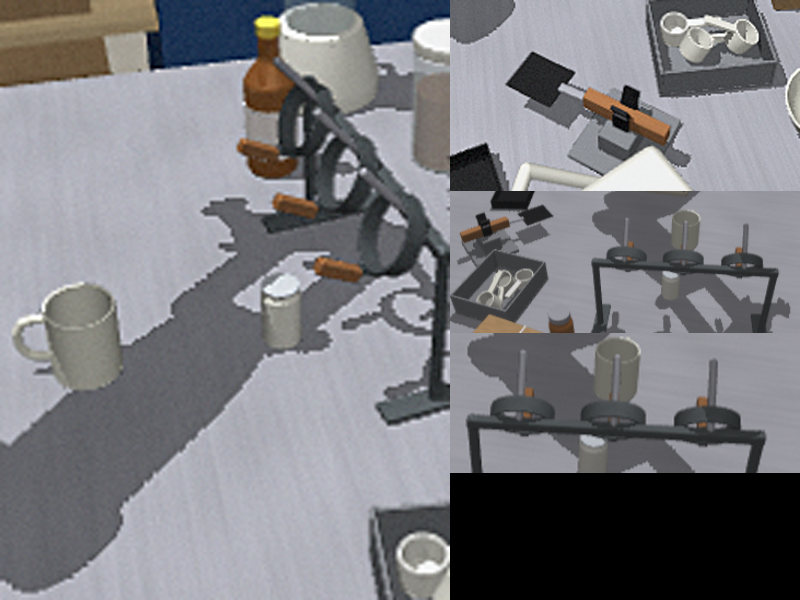

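The final view shows all three rings hanging the same way against the rail, all three scoops in the basket, and the spatula level between the closed jaws. The mug, tin, jar and bottle stand where they were. I'll hand the job in.

Request:
drive_tool(
  moves="0 0 0 0;0 0 0 0;0 0 0 0;0 0 0 0;0 0 0 0",
)

```text
time: 62.88
tcp_pos: [365.4, 414.0, 341.0]
orientation: [-1.571, 0.0, 0.133]
ft_force: [0.7, -0.3, -0.1]
finger_gap: 70.2
```

```bash
python3 hung.py -120 | tail -1; python3 -c "
from rig import arm
print(arm.finish_job())"
```

```text
-120.0 side area 479 bbox (281, 174, 42, 39) ell [300.9 192.4] [34. 46.] stand pt [ -56.6 -120.   207. ] to seat 37.8
the job is handed in; nothing more can be done
None
```

I put the whole kit away and handed the job in at about 63 s. All three rings hang one to a peg, the spatula is in the clip, and all three scoops are in the basket.

**Last checks**
- **Rings:** the final pictures show all three threaded down to the rail with their grips forward. The two grips I could measure lie within about 3 px of where a ring resting on the rail should put them. The third, on peg 2, I could only check by eye. I estimate each ring's origin at about 36–48 mm from its seat, against the 60 mm limit.
- **Spatula:** the handle stopped hard on the pedestal at the expected height, with about 40 N of upward push-back (about 47 N in all). The final picture shows it level with the jaws over it. I did not measure the jaw opening.
- **Scoops:** all three are inside the basket, with one handle lying over another scoop's cup.
- **Bystanders:** the mug, jar, oil bottle and pepper tin look unmoved.

**Checks that failed or disagreed**
- **Ring outlines:** my automatic outline check mixed the rings with shadows and each other. The scene-camera distances were nonsense, and for the ring on peg 1 the side camera gave 85 mm. I set these aside and relied on the grip positions and the pictures.
- **Scoop 1:** it slid or was pushed to mid-basket when scoop 2 dropped in, but stayed inside.

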